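Reload the spool bar of the thread stand

ROBOT

A 7-joint arm with a two-finger parallel gripper is mounted at the origin on the work surface. World frame = base frame: x ahead of the robot, y to its left, z up, the work surface at z = 0. Lengths are in m, angles in rad, forces in N, time in s.
With the tool pointing down it reaches from about 0.35 to 0.9 m from the base axis. Payload 7.2 kg.
Tool frame: the origin (TCP) lies on the centre line of the jaws, within the pads' length; the fingertips stand bot.tips_ahead ahead of it and the grasp point (between the pads) lies 5 mm behind it (bot.tips_ahead is the distance from the TCP to the fingertips, in m); x points along the fingers, y is the direction in which the jaws open and shut, and the axes are right-handed (so a half turn about x gives the same grasp; the last joint's range is limited). The gripper opens to 85 mm and grips with 20 to 120 N. Pads are 22 mm wide; open, the fingers measure 114 mm over their backs; the gripper's body (76 mm by 85 mm) begins 54 mm behind the grasp point. The pads swing forward as they close: fully open they stand 13 mm farther back than shut.
Start: joints at [-1.352, 0.411, -0.013, 1.596, 0.006, 1.134, -0.082], TCP at [0.177, 0.599, 0.219] pointing down, gripper open.
Joint ranges: [-2.95, 2.95], [-0.29, 1.99], [-1.47, 1.44], [0.14, 2.54], [-1.03, 4.17], [0.13, 1.85], [-2.86, 2.86]. Speed limits (rad/s): [2.39, 2.39, 3.01, 3.01, 3.14, 3.14, 3.14].

INTERFACE

Orientations are given as a unit quaternion [w, x, y, z].
In Python, from cell import bot gives the robot as it stands.
- The arm moves only by the tool drive_tool, never from a script. Its argument "motion" is one flat list of numbers, 7 for each row, row after row: the shift along the tool's x, y, z each as a share of 10 cm, from -1 to 1, then the turn, a rotation vector about the tool's x, y, z each as a share of pi/2 rad, from -1 to 1, then the closure, from -1 (fully open) to 1 (shut). In form: [dx, dy, dz, wx, wy, wz, jaw, dx, dy, dz, wx, wy, wz, jaw, ...]. A call has 1 to 20 rows; each row shifts and turns the commanded pose from where the row before left it, along the tool's axes as they then stand; what a row does not reach is not made up. A row lasts 1/10 s, in which the tool goes at most 50 mm and 8.59 degrees, less where a joint would pass 70% of its speed; a pose out of reach is approached as far as the arm can. A call with a number of a shift or a turn outside -1 to 1 is refused whole. A call with a gripper value outside its range is refused whole. The fingers move at their own pace and stop on an object; the grip force is fixed at half the most. Time passes only in rows, so rows that do not move let the fingers close. It gives the time, the measured TCP pose, the force and the opening at its end, in the units of the state.
- bot.get_state(): the state, without advancing time (a new reading comes with each control period).
- bot.read_camera(name): name is "scene" or "top" or "wrist"; returns the picture (400x640x3 uint8, red, green, blue); there is no depth.
- bot.camera_params(name): a dict with "camera_matrix" (3x3 intrinsics, pixels), "dist_coeffs" ([k1, k2, p1, p2, k3] as OpenCV has them; the pictures are not rectified), "eye" and "orientation" of the camera in the world; the wrist camera has in their place "T_tool_cam" (4x4, takes a point from camera to tool coordinates, whose origin is the TCP and whose axes are the tool frame's). Camera axes: x right, y down, z forward; pixel columns grow to the right and rows downward; lengths in m; the calibration is good to about 2 mm. A picture is of the moment at which its call begins: read the wrist's pose just before it. camera_params takes no time and is no camera call.
- bot.sign_off(): hands the job in, once; it reports no verdict.
Trained networks look in the newest picture that a camera, given by its name, has taken for a name from the list of things; names that differ only in an ending like _2 or _b are one class to them, and where a whole thing is asked for, a point or a joint stands for the part that bears it (a point fixed in the world has none). Each returns a list of dicts, best first, with "conf" (0 to 1); they miss things now and then, are a little off and sometimes report something else, mostly with a low value. They report only what shows in the picture. A call takes as long as a camera call. They do not tell look-alikes from the thing itself.
- bot.recognise(query, camera): "centre" ([x, y, z] in m, in world coordinates, good to about 4 mm: the middle of the surface that is visible of it).
- bot.mark_of(query, camera): "centre" ([x, y, z] in m, in world coordinates, good to about 4 mm: a listed point, or the origin of a listed thing).
The state is a dict: "clock": time; "joint_pos": joint angles; "joint_velocities": joint speeds; "joint_torque": joint torques, N m; "tool_pos": TCP position; "orientation": TCP orientation; "contact_force": force on the tool from outside, world axes, zero at the start; "ft_torque": the same for the moment, N m; "gripper_width": finger opening in m.
Only numpy, scipy, OpenCV 4.12 (cv2) and the standard library are available. Lean on these libraries where they do the work, as an engineer would, in place of code of your own. Each camera call takes 0.05 s, during which the arm holds its last target.

TASK

Take the empty steel bar off the thread stand by its wooden handle, thread it through the three thread spools waiting in the trough and push on, feeling gently, until they are packed snug between the bar's collar and the trough's end stop. Then lift all three off the trough as one stack and lay the bar back in both forks of the stand with the spools hanging between the forks, and let go. The spools crack if the bar presses on them hard (keep it below 18 N), and the other things on the bench must be left alone.

Things in the scene. Friction and masses are not known exactly. Their poses are not given: they have to be found in the camera images.
- bar: Steel spool bar, dark wooden handle, 0.11 kg. Origin on its axis at the collar's front face; x along the bar to the tip, z up at the start. Along x (mm): handle 16 x 16 square -96 to -26; neck 9 in diameter -26 to -4; collar 24 in diameter -4 to 0; rod 9 in diameter 0 to 136; then a taper to 3.6 in diameter at 150. It starts level in the stand's forks.
- bar_grip (a point): Point on the bar's axis in the handle, 60 mm behind the collar face (bar x = -60 mm): where to pinch the handle's two upright sides from above. Nothing stands beside or under the handle.
- bar_tip (a point): The tip of the bar, on its axis at bar x = 150 mm.
- stand: Fixed stand: wooden base 190 x 80 x 14 mm, two upright forks 6 mm thick, each a 90-degree V open upwards, 37 mm wide, tops 93 mm up. Origin on the table; x along the line of the forks, z up. Forks at x = -15 mm (for the bar's neck) and x = 120 mm (for the rod near its tip). The bar lying in both has its axis 80 mm up, pointing along the stand's x, collar face at about x = 0.
- trough: Fixed spool trough: two level steel rails 10 mm thick, 165 mm long, their centres 35 mm apart and 37 mm up, on a wooden base 75 mm wide; open above. Origin on the table under the mouth, where the rails begin; x runs along the rails from the mouth (x = 0) to the end stop, z up. Bores over the centre line: the two larger spools' 55 mm up, the smaller middle one's 53 mm up.
- trough_mouth (a point): Point on the larger spools' bore line, 55 mm above the trough's origin. The end stop (dark steel, two rubber pads) is clamped anew each time, pads' face 103 to 125 mm from here along the trough's x; its place is not measured: feel for it. A slot in the stop, 20 mm wide, open above, lets the rod pass.
- pad (a joint): How far the end stop's two rubber pads (a pair 42 mm wide with the slot between) are pressed back along the trough's x, in m: 0 when free, 0.001 for each 4 N of push.
- spool_near: Loose wooden thread spool nearest the mouth, lying on the rails: 30 mm long, flanges 40 mm in diameter, bore 13 mm right through, about 35 g. Origin at the middle of the bore, x along the bore away from the mouth. It slides and lifts freely but cannot go down, so a bar that runs low in the bores presses hard; one that runs a little high only lifts the spools.
- spool_mid: Loose middle spool, as spool_near but with flanges 37 mm in diameter, so that its bore lies 2 mm lower until the bar lifts it. Gaps between spools are 0 to 6 mm at the start.
- spool_far: Loose spool nearest the end stop, same size as spool_near.
- dye_a: Small dye jar, 36 mm wide, 65 mm high, on the left; a bystander. Origin under its centre.
- dye_b: A second such dye jar; a bystander.
- hammer: Hammer lying on the bench to the right, 240 mm long; a bystander. Origin under its middle.
Things that resemble listed ones, but are neither listed nor needed, are in the scene too. Of the things like the bar, leave any that is yellow; of the rest the larger one is meant. What is shaped like the spool_far but turquoise is not meant.

How it is judged:
On the way, in this order (a step that is already met when the one before it is completed fails the run):
1. the three spools are on the bar and packed snug between its collar and the trough's end stop (pads pressed with at least 3 N, gaps of 2.5 mm at most in all) (x of spool_near in the frame of bar between 0.012 and 0.0175 m and y of spool_near in the frame of bar between -0.005 and 0.005 m and z of spool_near in the frame of bar between -0.005 and 0.005 m and x of spool_mid in the frame of bar between 0.042 and 0.0475 m and y of spool_mid in the frame of bar between -0.005 and 0.005 m and z of spool_mid in the frame of bar between -0.005 and 0.005 m and x of spool_far in the frame of bar between 0.072 and 0.0775 m and y of spool_far in the frame of bar between -0.005 and 0.005 m and z of spool_far in the frame of bar between -0.005 and 0.005 m and value of joint pad above 0.00075 m), for 0.1 s.
2. the stack is lifted clear of the trough on the bar (x of spool_near in the frame of bar between 0.01 and 0.05 m and y of spool_near in the frame of bar between -0.005 and 0.005 m and z of spool_near in the frame of bar between -0.005 and 0.005 m and x of spool_mid in the frame of bar between 0.036 and 0.08 m and y of spool_mid in the frame of bar between -0.005 and 0.005 m and z of spool_mid in the frame of bar between -0.005 and 0.005 m and x of spool_far in the frame of bar between 0.066 and 0.108 m and y of spool_far in the frame of bar between -0.005 and 0.005 m and z of spool_far in the frame of bar between -0.005 and 0.005 m and z of each of spool_near, spool_mid, spool_far in the frame of trough above 0.085 m), for 0.2 s.
At the end, for the whole second after the job is handed in: The bar lies in both forks of the stand (collar within 12 mm of the stand's origin along it, axis within 5 mm of the V's middle and of 80 mm up), the three spools hang on it, in order, between collar and far fork, at rest and let go (x of spool_near in the frame of bar between 0.01 and 0.05 m and y of spool_near in the frame of bar between -0.005 and 0.005 m and z of spool_near in the frame of bar between -0.005 and 0.005 m and x of spool_mid in the frame of bar between 0.036 and 0.08 m and y of spool_mid in the frame of bar between -0.005 and 0.005 m and z of spool_mid in the frame of bar between -0.005 and 0.005 m and x of spool_far in the frame of bar between 0.066 and 0.108 m and y of spool_far in the frame of bar between -0.005 and 0.005 m and z of spool_far in the frame of bar between -0.005 and 0.005 m and x of bar in the frame of stand between -0.012 and 0.012 m and y of bar in the frame of stand between -0.005 and 0.005 m and z of bar in the frame of stand between 0.075 and 0.085 m and y of bar_tip in the frame of stand between -0.006 and 0.006 m and z of bar_tip in the frame of stand between 0.074 and 0.086 m and linear speed of each of spool_near, spool_mid, spool_far, bar below 0.02 m/s); the robot touches nothing.
It fails at once if the bar presses on a spool with more than 18 N (contact force between bar and spool_near above 18 N or contact force between bar and spool_mid above 18 N or contact force between bar and spool_far above 18 N).
It fails at once if a jar or the hammer is moved by more than 20 mm (distance of any of dye_a, dye_b, hammer from where it was at the start of the episode above 0.02 m).
It also fails if it takes over 61 s, if anything falls off the work surface, if the arm or the gripper's body presses on something with over 40 N, if the wrist force passes 120 N, or if a joint passes its speed limit or range.

## Working session

There is one attempt and no reset: what is moved stays moved. The work goes in short steps, Python scripts to look and compute and a tool call to move; the robot and the scene stay as the last step left them, time stands still between calls to the robot, and variables do not carry over. Pictures are saved under pics/ and viewed, and the job is handed in when it is done.

Besides the shell and the picture viewer there is one more tool, called after "Call:" by a JSON object that holds its "api" and its "payload", one argument or row to a line. drive_tool: Moves the arm, as the interface text tells. Shift numbers are shares of 10 cm and turn numbers shares of pi/2 rad, none past 1 either way. Its arguments: {"type":"object","properties":{"motion":{"type":"array","items":{"type":"number","minimum":-1,"maximum":1}}},"required":["motion"]}

```bash
mkdir -p pics; ls; cat > h.py <<'E'
import numpy as np, cv2
from cell import bot
from scipy.spatial.transform import Rotation as R
def save(n,f):
    im=bot.read_camera(n); cv2.imwrite('pics/'+f,im[:,:,::-1]); return im
E
python3 - <<'E'
from h import *
np.set_printoptions(precision=4,suppress=True)
s=bot.get_state(); print(s, bot.tips_ahead)
save('scene','s0.png');save('top','t0.png')
for c in('scene','top','wrist'):print(c,bot.camera_params(c))
for q in('bar','stand','trough','trough_mouth','bar_grip','bar_tip','spool_near','spool_mid','spool_far'):
  for c in ('top','scene'):
    print(q,c,[(np.round(d['centre'],4).tolist(),round(d['conf'],2)) for d in bot.mark_of(q,c)])
E
```

```text
pics
{'clock': 0.0, 'joint_pos': array([-1.3522,  0.4119, -0.0127,  1.5971,  0.0056,  1.1343, -0.0822]), 'joint_velocities': array([-0.001 ,  0.0012, -0.0006, -0.0006, -0.0004,  0.0011, -0.0007]), 'joint_torque': array([  0.0006, -60.0623,   0.6827, -29.9405,   0.0138,   0.0107,
         0.    ]), 'tool_pos': array([0.1767, 0.5989, 0.2185]), 'orientation': array([ 0.6998,  0.1005,  0.6999, -0.1016]), 'contact_force': array([-0.3565, -0.6469, -0.5252]), 'ft_torque': array([ 0.0262, -0.0058, -0.0015]), 'gripper_width': 0.08549785684420108} 0.014
scene {'camera_matrix': array([[463.0681,   0.    , 324.5653],
       [  0.    , 463.0681, 197.4431],
       [  0.    ,   0.    ,   1.    ]]), 'dist_coeffs': array([-0.1014,  0.    ,  0.    ,  0.    ,  0.    ]), 'eye': array([1.2799, 0.3397, 0.8642]), 'orientation': array([-0.238 ,  0.5061,  0.7539, -0.3446])}
top {'camera_matrix': array([[426.097 ,   0.    , 320.2793],
       [  0.    , 426.097 , 203.4506],
       [  0.    ,   0.    ,   1.    ]]), 'dist_coeffs': array([-0.0633,  0.    ,  0.    ,  0.    ,  0.    ]), 'eye': array([ 0.3497, -0.02
[... 1275 characters left out ...]
0.4665, -0.0719, 0.0783], 0.81), ([0.284, 0.3387, 0.0124], 0.64)]
bar_tip top [([0.51, 0.1325, 0.0798], 0.84), ([0.0771, 0.3623, -0.002], 0.66), ([0.1549, -0.2913, 0.0025], 0.56)]
bar_tip scene [([0.509, 0.1316, 0.0794], 0.79), ([0.1519, -0.2874, -0.0004], 0.68), ([0.6079, 0.0257, 0.0512], 0.59), ([0.0763, 0.3608, 0.0046], 0.51)]
spool_near top [([0.615, -0.0093, 0.0557], 0.52)]
spool_near scene []
spool_mid top [([0.6112, 0.0253, 0.0518], 0.65)]
spool_mid scene [([0.612, 0.0257, 0.0555], 0.68)]
spool_far top [([0.5596, 0.2186, 0.0206], 0.6), ([0.6055, 0.0556, 0.0539], 0.58)]
spool_far scene [([0.6083, 0.0584, 0.0548], 0.67), ([0.5601, 0.2168, 0.0227], 0.65), ([0.6113, 0.0277, 0.0543], 0.3)]
```

View pics/s0.png

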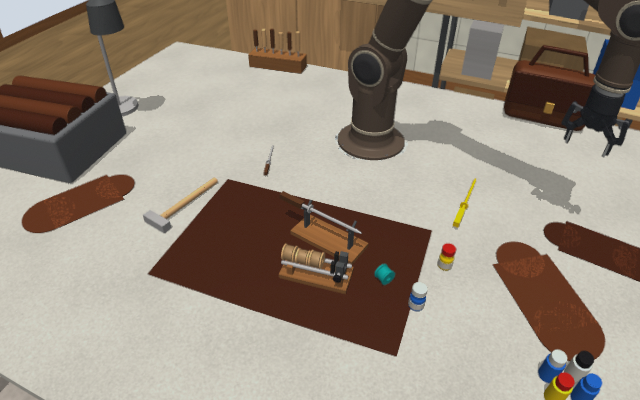

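View pics/t0.png

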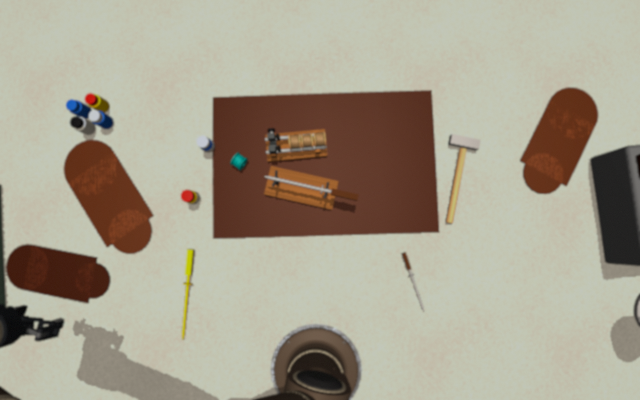

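The scene camera shows the target bar in the stand, around (330,215). The trough with its three spools is around (315,262). A turquoise decoy spool is at (385,273), and a yellow bar and a small dark bar lie on the table, so I'll leave those alone. Next I'll plan a look from above with the wrist camera.

```bash
cat >> h.py <<'E'
np.set_printoptions(precision=4,suppress=True)
def Rq(q): return R.from_quat([q[1],q[2],q[3],q[0]])
def down(yaw_z):
    """tool x down, tool z horizontal along yaw (deg)"""
    a=np.radians(yaw_z); z=np.array([np.cos(a),np.sin(a),0]); x=np.array([0,0,-1.]); y=np.cross(z,x)
    return R.from_matrix(np.stack([x,y,z],1))
def pose():
    s=bot.get_state(); return np.array(s['tool_pos']),Rq(s['orientation']),s
def plan(p1,R1,n,p0=None,R0=None):
    if p0 is None:
        p0,R0,_=pose()
    rv=(R0.inv()*R1).as_rotvec()/n
    print('total local rot deg',np.degrees(rv*n),'per row share',rv/(np.pi/2))
    # per-row local shift, straight world line; tool frame rotates each row
    out=[]
    for k in range(n):
        Rk=R0*R.from_rotvec(rv*k)
        d=Rk.inv().apply((p1-p0)/n)/0.1
        out.append(np.round(np.r_[d,rv/(np.pi/2)],3))
    print(np.array(out) if np.linalg.norm(rv)>1e-3 else (out[0],'x',n))
def und(cam,px):
    c=bot.camera_params(cam); return cv2.undistortPoints(np.array(px,float).reshape(-1,1,2),c['camera_matrix'],c['dist_coeffs'])[:,0]
def camT(cam,p=None,Rt=None):
    c=bot.camera_params(cam); T=np.eye(4)
    if cam=='wrist':
        T[:3,:3]=Rt.as_matrix();T[:3,3]=p; return T@c['T_tool_cam']
    T[:3,:3]=Rq(c['orientation']).as_matrix();T[:3,3]=c['eye'];return T
def onplane(cam,px,z,p=None,Rt=None):
    T=camT(cam,p,Rt); u=und(cam,px); d=np.c_[u,np.ones(len(u))]@T[:3,:3].T
    return T[:3,3]+d*((z-T[2,3])/d[:,2])[:,None]
def proj(cam,P,p=None,Rt=None):
    T=np.linalg.inv(camT(cam,p,Rt)); c=bot.camera_params(cam)
    return cv2.projectPoints(np.array(P,float).reshape(-1,3),cv2.Rodrigues(T[:3,:3])[0],T[:3,3],c['camera_matrix'],c['dist_coeffs'])[0][:,0]
E
python3 - <<'E'
from h import *
p,Rt,s=pose(); print(Rt.as_matrix())
E
```

```text
[[ 0.      0.2829  0.9591]
 [ 0.      0.9591 -0.2829]
 [-1.      0.0001  0.    ]]
```

```bash
python3 - <<'E'
from h import *
plan(np.array([.54,.03,.20]),down(-93),18)
E
```

```text
total local rot deg [76.5659 -0.0013 -0.0031] per row share [ 0.0473 -0.     -0.    ]
[[ 0.011 -0.246  0.283  0.047 -0.    -0.   ]
 [ 0.011 -0.225  0.301  0.047 -0.    -0.   ]
 [ 0.011 -0.202  0.316  0.047 -0.    -0.   ]
 [ 0.011 -0.178  0.33   0.047 -0.    -0.   ]
 [ 0.011 -0.153  0.343  0.047 -0.    -0.   ]
 [ 0.011 -0.127  0.353  0.047 -0.    -0.   ]
 [ 0.011 -0.1    0.362  0.047 -0.    -0.   ]
 [ 0.011 -0.073  0.368  0.047 -0.    -0.   ]
 [ 0.011 -0.046  0.372  0.047 -0.    -0.   ]
 [ 0.011 -0.018  0.375  0.047 -0.    -0.   ]
 [ 0.011  0.01   0.375  0.047 -0.    -0.   ]
 [ 0.011  0.038  0.373  0.047 -0.    -0.   ]
 [ 0.011  0.065  0.37   0.047 -0.    -0.   ]
 [ 0.011  0.092  0.364  0.047 -0.    -0.   ]
 [ 0.011  0.119  0.356  0.047 -0.    -0.   ]
 [ 0.011  0.145  0.346  0.047 -0.    -0.   ]
 [ 0.011  0.17   0.334  0.047 -0.    -0.   ]
 [ 0.011  0.195  0.321  0.047 -0.    -0.   ]]
```

Call:
{"api": "drive_tool", "payload": {
  "motion": [0.01,-0.25,0.28,0.047,0,0,-1,0.01,-0.22,0.3,0.047,0,0,-1,0.01,-0.2,0.32,0.047,0,0,-1,0.01,-0.18,0.33,0.047,0,0,-1,0.01,-0.15,0.34,0.047,0,0,-1,0.01,-0.13,0.35,0.047,0,0,-1,0.01,-0.1,0.36,0.047,0,0,-1,0.01,-0.07,0.37,0.047,0,0,-1,0.01,-0.05,0.37,0.047,0,0,-1,0.01,-0.02,0.375,0.047,0,0,-1,0.01,0.01,0.375,0.047,0,0,-1,0.01,0.04,0.37,0.047,0,0,-1,0.01,0.065,0.37,0.047,0,0,-1,0.01,0.09,0.36,0.047,0,0,-1,0.01,0.12,0.36,0.047,0,0,-1,0.01,0.145,0.35,0.047,0,0,-1,0.01,0.17,0.33,0.047,0,0,-1,0.01,0.195,0.32,0.047,0,0,-1,0,0,0,0,0,0,-1,0,0,0,0,0,0,-1]
}}

```text
clock: 3.0
tool_pos: [0.5411, 0.0313, 0.2012]
orientation: [-0.488, -0.511, -0.488, 0.512]
contact_force: [0.0, 1.1, 0.7]
gripper_width: 0.0854
```

```bash
python3 - <<'E'
from h import *
p,Rt,s=pose(); print(p,Rt.as_matrix(),s['clock'],s['joint_pos'],s['contact_force'])
im=save('wrist','w1.png')
for q in('bar','stand','trough','trough_mouth','bar_grip','bar_tip','spool_near','spool_mid','spool_far'):
    print(q,[(np.round(d['centre'],4).tolist(),round(d['conf'],2)) for d in bot.mark_of(q,'wrist')])
E
```

```text
[0.5411 0.0313 0.2012] [[-0.0004  0.9989 -0.0463]
 [-0.0003 -0.0463 -0.9989]
 [-1.     -0.0004  0.0003]] 3.0 [-0.5785  0.3087  0.5409  1.8491 -0.1828  1.0335 -0.0106] [0.0084 1.0924 0.7142]
bar [([0.2531, -0.2544, 0.0087], 0.52)]
stand [([0.4764, -0.0137, -0.0005], 0.55)]
trough [([0.618, -0.0255, 0.0011], 0.93)]
trough_mouth []
bar_grip [([0.4633, -0.0701, 0.0774], 0.78), ([0.6172, -0.0279, 0.001], 0.66)]
bar_tip [([0.5084, 0.1306, 0.0815], 0.71)]
spool_near [([0.6129, -0.0077, 0.0546], 0.69)]
spool_mid [([0.6162, 0.0264, 0.0568], 0.74)]
spool_far [([0.5627, 0.2157, 0.0218], 0.81), ([0.6138, 0.0598, 0.053], 0.77), ([0.5087, 0.1306, 0.0788], 0.39)]
```

View pics/w1.png

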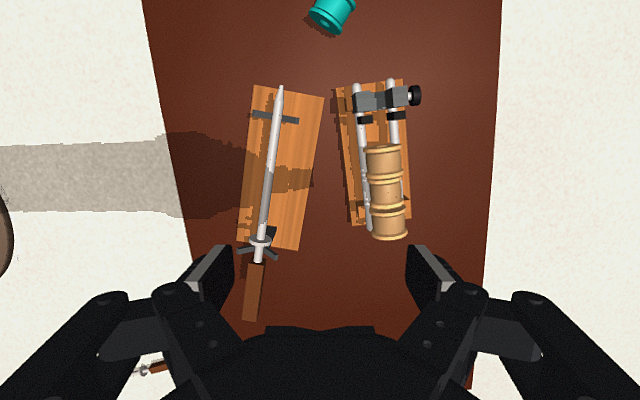

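Wrist view: the bar runs from its tip at (281,86), past the collar at (260,241), to the handle end at (249,320). The spools are at (383,160), (385,192) and (388,222), and the end stop is at (385,98). I'll enlarge the picture to measure the lines.

```bash
python3 - <<'E'
import cv2
im=cv2.imread('pics/w1.png')
cv2.imwrite('pics/w1a.png',cv2.resize(im[75:330,230:300],None,fx=2.3,fy=2.3,interpolation=cv2.INTER_CUBIC))
a=cv2.resize(im[75:255,325:435],None,fx=3.3,fy=3.3,interpolation=cv2.INTER_CUBIC)
b=cv2.resize(im[75:325,230:300],(int(70*2.37),int(250*2.37)),interpolation=cv2.INTER_CUBIC)
import numpy as np
h=594; A=np.zeros((h,800,3),np.uint8); A[:min(h,a.shape[0]),:a.shape[1]]=a[:h]; A[:b.shape[0],400:400+b.shape[1]]=b[:h]; cv2.imwrite('pics/w1b.png',A)
E
```

```text
(no output)
```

View pics/w1b.png

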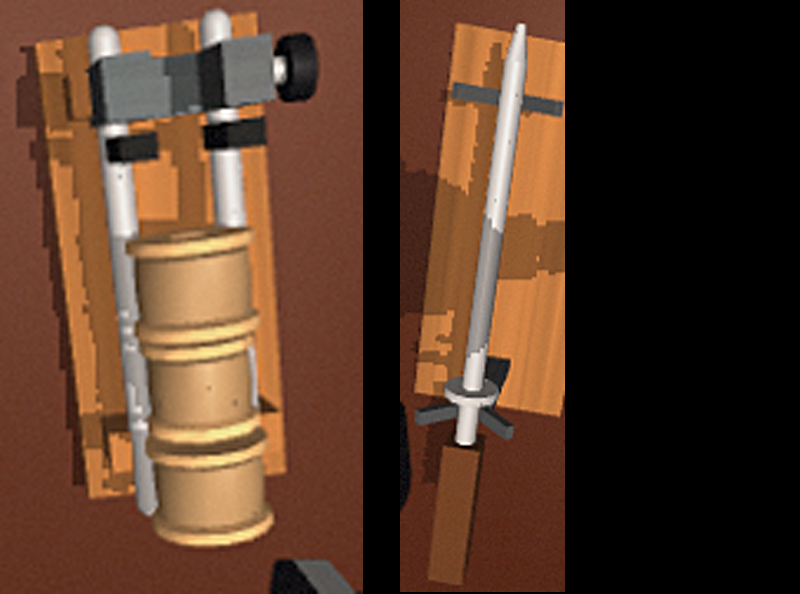

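```bash
cat > m1.py <<'E'
from h import *
p,Rt,s=pose()
b=lambda x,y:(230+(x-400)/2.37,75+y/2.37)
t=lambda x,y:(325+x/3.3,75+y/3.3)
ob=lambda L,z,f:onplane('wrist',[f(*q) for q in L],z,p,Rt)
rod=ob([(520,27),(503,157),(488,270),(474,375)],.080,b);print('rod',rod)
neck=ob([(467,425)],.08,b);print('neck',neck)
h=ob([(447,445),(480,448),(430,582),(462,584)],.088,b);print('handle',h, h[:2].mean(0),h[2:].mean(0))
d=rod[0]-rod[3];print('bar yaw',np.degrees(np.arctan2(d[1],d[0])))
d=h[:2].mean(0)-h[2:].mean(0);print('handle yaw',np.degrees(np.arctan2(d[1],d[0])),np.linalg.norm(d))
L=ob([(104,30),(123,200),(148,512)],.037,t);Rr=ob([(216,15),(231,215)],.037,t)
print('L',L,'R',Rr)
for q in(L[0]-L[2],L[0]-L[1],Rr[0]-Rr[1]): print('trough yaw',np.degrees(np.arctan2(q[1],q[0])),np.linalg.norm(q))
# spool top silhouettes
sp=ob([(128,247),(252,236),(153,515),(273,515)],.055,t);print(sp)
E
python3 m1.py
```

```text
rod [[ 0.5109  0.1322  0.08  ]
 [ 0.5005  0.0836  0.08  ]
 [ 0.4904  0.0377  0.08  ]
 [ 0.48   -0.0086  0.08  ]]
neck [[ 0.4745 -0.0322  0.08  ]]
handle [[ 0.4668 -0.0376  0.088 ]
 [ 0.4811 -0.0396  0.088 ]
 [ 0.4509 -0.1077  0.088 ]
 [ 0.4658 -0.1093  0.088 ]] [ 0.474  -0.0386  0.088 ] [ 0.4583 -0.1085  0.088 ]
bar yaw 77.61588737825133
handle yaw 77.3871935671287 0.07164602981623089
L [[ 0.5851  0.1362  0.037 ]
 [ 0.5907  0.0831  0.037 ]
 [ 0.5991 -0.027   0.037 ]] R [[0.6206 0.1394 0.037 ]
 [0.6265 0.0768 0.037 ]]
trough yaw 94.92035429742083 0.16377874816957527
trough yaw 95.99714133569947 0.05342842527216137
trough yaw 95.3917625104578 0.06289163691926862
[[ 0.5895  0.0694  0.055 ]
 [ 0.6287  0.0713  0.055 ]
 [ 0.5978 -0.0211  0.055 ]
 [ 0.6388 -0.0229  0.055 ]]
```

```bash
python3 - <<'E'
from h import *
plan(np.array([.4659,-.0729,.135]),down(-102.4),6)
E
```

```text
total local rot deg [ 9.8714 -0.0133 -0.007 ] per row share [ 0.0183 -0.     -0.    ]
[[ 0.111 -0.117  0.181  0.018 -0.    -0.   ]
 [ 0.111 -0.112  0.184  0.018 -0.    -0.   ]
 [ 0.111 -0.107  0.187  0.018 -0.    -0.   ]
 [ 0.111 -0.101  0.19   0.018 -0.    -0.   ]
 [ 0.111 -0.096  0.193  0.018 -0.    -0.   ]
 [ 0.111 -0.09   0.196  0.018 -0.    -0.   ]]
```

Call:
{"api": "drive_tool", "payload": {
  "motion": [0.11,-0.117,0.181,0.0183,0,0,-0.2,0.11,-0.112,0.184,0.0183,0,0,-0.2,0.11,-0.107,0.187,0.0183,0,0,-0.2,0.11,-0.101,0.19,0.0183,0,0,-0.2,0.11,-0.096,0.193,0.0183,0,0,-0.2,0.11,-0.09,0.196,0.0183,0,0,-0.2,0,0,0,0,0,0,-0.2,0,0,0,0,0,0,-0.2,0,0,0,0,0,0,-0.2]
}}

```text
clock: 4.4
tool_pos: [0.4668, -0.0725, 0.1358]
orientation: [0.443, 0.551, 0.443, -0.551]
contact_force: [0.2, -0.6, -0.6]
gripper_width: 0.0511
```

```bash
python3 - <<'E'
from h import *
p,Rt,s=pose(); print(p,Rt.as_matrix(),s['contact_force'])
print(np.degrees(np.arctan2(*Rt.as_matrix()[[1,0],2])))
im=save('wrist','w2.png')
B=np.array([.4787,-.0143,.08]);u=np.array([np.cos(np.radians(77.6)),np.sin(np.radians(77.6)),0])
for x in(-.096,-.06,-.026,0,.12,.15):print(x,proj('wrist',B+u*x+[0,0,.008 if x<-.01 else 0],p,Rt))
plan(np.array([.4659,-.0729,.075]),down(-102.4),4)
E
```

```text
[ 0.4668 -0.0725  0.1358] [[ 0.0011  0.9767 -0.2144]
 [ 0.0003 -0.2144 -0.9767]
 [-1.      0.001  -0.0005]] [ 0.2429 -0.5609 -0.6408]
-102.38233617735621
-0.096 [[317.2346 260.1436]]
-0.06 [[317.1998 216.0826]]
-0.026 [[317.1687 170.6567]]
0 [[317.213  132.9048]]
0.12 [[317.1669 -60.163 ]]
0.15 [[ 317.1753 -113.883 ]]
total local rot deg [ 0.0365 -0.0214 -0.0535] per row share [ 0.0001 -0.0001 -0.0001]
(array([ 0.152, -0.002,  0.002,  0.   , -0.   , -0.   ]), 'x', 4)
```

View pics/w2.png

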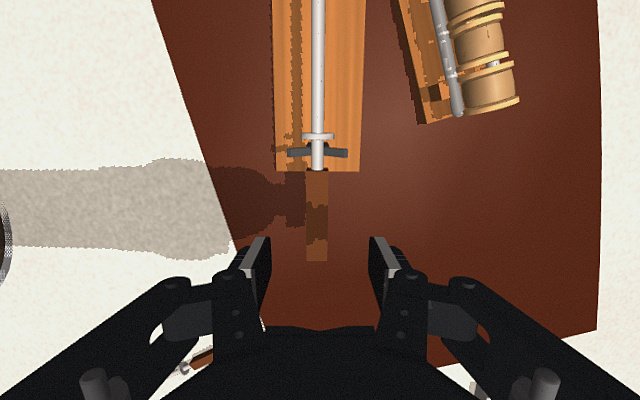

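The projection matches the picture: collar at (317,135), handle end at (316,260), centred between the fingers. I'll descend and grip.

Call:
{"api": "drive_tool", "payload": {
  "motion": [0.15,-0.004,0.002,0,0,0,-0.2,0.15,-0.003,0.002,0,0,0,-0.2,0.15,-0.002,0.002,0,0,0,-0.2,0.16,0,0,0,0,0,-0.2,0,0,0,0,0,0,-0.2,0,0,0,0,0,0,1,0,0,0,0,0,0,1,0,0,0,0,0,0,1,0,0,0,0,0,0,1,0,0,0,0,0,0,1,0,0,0,0,0,0,1,0,0,0,0,0,0,1]
}}

```text
clock: 5.65
tool_pos: [0.465, -0.0736, 0.0745]
orientation: [0.443, 0.551, 0.443, -0.551]
contact_force: [0.3, -0.9, 1.0]
gripper_width: -0.0002
```

```bash
python3 - <<'E'
from h import *
p,Rt,s=pose(); print(p,s['gripper_width'],s['contact_force'])
print(np.degrees(np.arctan2(*Rt.as_matrix()[[1,0],2])))
im=save('wrist','w3.png')
E
```

```text
[ 0.465  -0.0736  0.0745] -0.00015340994452111726 [ 0.2675 -0.9183  1.041 ]
-102.45212460304498
```

View pics/w3.png

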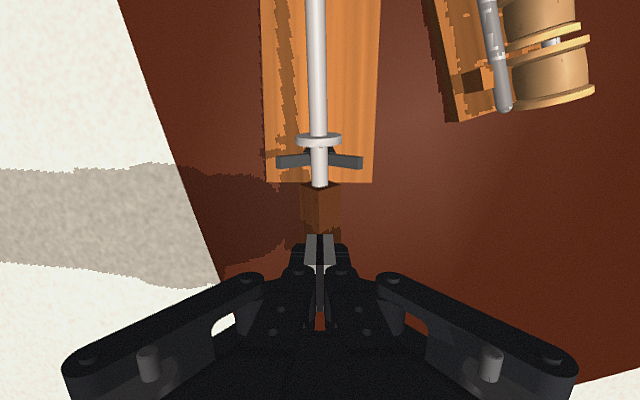

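The fingers read fully shut, so something is wrong. I'll look closer.

```bash
python3 - <<'E'
from h import *
im=save('scene','s3.png')
w=cv2.imread('pics/w3.png')
a=cv2.resize(w[120:345,230:410],None,fx=2.4,fy=2.4,interpolation=cv2.INTER_CUBIC)
P=proj('scene',[[.47,-.03,.08]])[0];print(P)
x,y=int(P[0]),int(P[1])
b=cv2.resize(im[y-60:y+60,x-45:x+45,::-1],None,fx=4,fy=4,interpolation=cv2.INTER_CUBIC)
A=np.zeros((560,800,3),np.uint8);A[:a.shape[0],:a.shape[1]]=a;A[:b.shape[0],437:437+b.shape[1]]=b;cv2.imwrite('pics/c3.png',A)
p,Rt,s=pose();T=Rt.as_matrix()
print(proj('wrist',[p,p+T[:,0]*.014,p-T[:,0]*.02],p,Rt))
E
```

```text
[306.0085 204.7237]
[[318.1927 240.7668]
 [318.2683 231.9609]
 [318.0613 256.0985]]
```

View pics/c3.png

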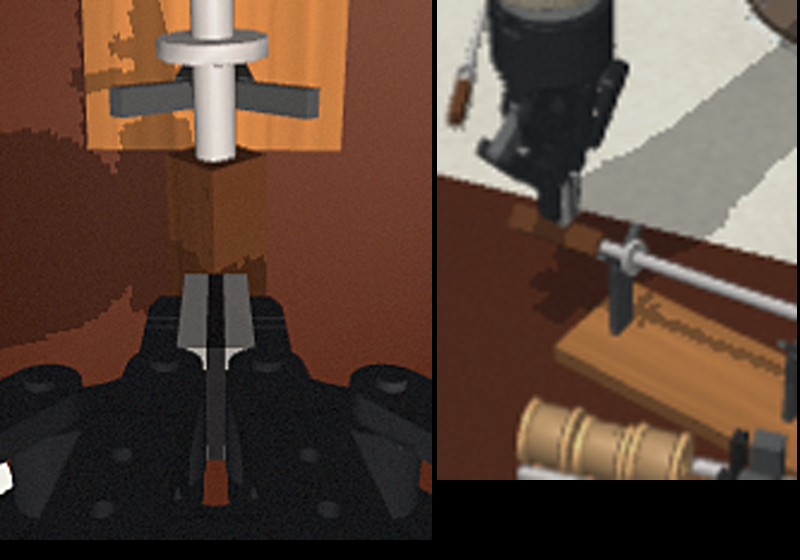

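```bash
python3 - <<'E'
from h import *
import cv2
p,Rt,s=pose();T=Rt.as_matrix()
a=cv2.imread('pics/s0.png');c=cv2.imread('pics/s3.png')
B=np.array([.4787,-.0143,.08]);u=np.array([np.cos(np.radians(77.6)),np.sin(np.radians(77.6)),0])
pts=proj('scene',[B-u*.096,B-u*.06,B,B+u*.15,p,p+T[:,0]*.014])
print(pts)
def mk(i):
    o=cv2.resize(i[160:270,255:375],None,fx=3.3,fy=3.3,interpolation=cv2.INTER_CUBIC)
    for k,q in enumerate(pts): cv2.circle(o,tuple(np.int32((q-[255,160]+.5)*3.3)),2,[(0,255,0),(0,255,255)][k>3],-1)
    return o
cv2.imwrite('pics/c4.png',np.hstack([mk(a),mk(c)]))
E
```

```text
[[280.6317 194.3887]
 [291.5104 199.5261]
 [310.2951 208.3913]
 [361.0154 232.292 ]
 [291.4994 200.881 ]
 [291.6938 204.9155]]
```

View pics/c4.png

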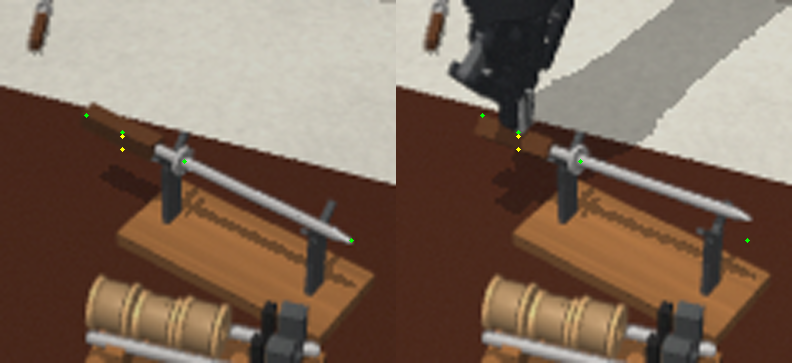

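The bar has pivoted: the tip is raised about 25 mm and the handle rolled onto an edge. The fingers closed on top of the handle, and they look shorter than I assumed. I'll raise gently and re-measure the fingers.

Call:
{"api": "drive_tool", "payload": {
  "motion": [-0.03,0,0,0,0,0,1,-0.03,0,0,0,0,0,1,-0.03,0,0,0,0,0,1,-0.05,0,0,0,0,0,1,-0.1,0,0,0,0,0,1,-0.2,0,0,0,0,0,1,-0.2,0,0,0,0,0,1,0,0,0,0,0,0,1,0,0,0,0,0,0,1]
}}

```text
clock: 6.65
tool_pos: [0.4652, -0.0734, 0.1389]
orientation: [0.443, 0.552, 0.443, -0.551]
contact_force: [-0.4, -0.2, 0.7]
gripper_width: 0.0001
```

```bash
python3 - <<'E'
from h import *
p,Rt,s=pose(); print(p,s['gripper_width'],s['contact_force'])
w=save('wrist','w5.png')[:,:,::-1]; im=save('scene','s5.png')[:,:,::-1]
T=Rt.as_matrix()
pts=proj('scene',[p+T[:,0]*k-T[:,2]*.011 for k in (-.03,-.02,-.01,0,.014)])
print(pts, proj('wrist',[p+T[:,0]*k-T[:,2]*.011 for k in (-.03,-.02,-.01,0,.014)],p,Rt))
a=cv2.resize(w[100:345,230:410],None,fx=2.2,fy=2.2,interpolation=cv2.INTER_CUBIC)
b=cv2.resize(im[140:260,260:370],None,fx=3.6,fy=3.6,interpolation=cv2.INTER_CUBIC)
for q in pts: cv2.circle(b,tuple(np.int32((q-[260,140]+.5)*3.6)),1,(0,255,255),-1)
A=np.zeros((560,800,3),np.uint8);A[:a.shape[0],:a.shape[1]]=a;A[:b.shape[0],400:400+b.shape[1]]=b;cv2.imwrite('pics/c5.png',A)
E
```

```text
[ 0.4652 -0.0734  0.1389] 8.456139256497049e-05 [-0.4067 -0.232   0.6888]
[[293.6997 173.613 ]
 [293.8314 176.8239]
 [293.962  179.9992]
 [294.0914 183.1396]
 [294.2707 187.4781]] [[317.9763 244.3127]
 [318.0577 236.2512]
 [318.1291 229.1848]
 [318.1923 222.9408]
 [318.2694 215.3293]]
```

View pics/c5.png

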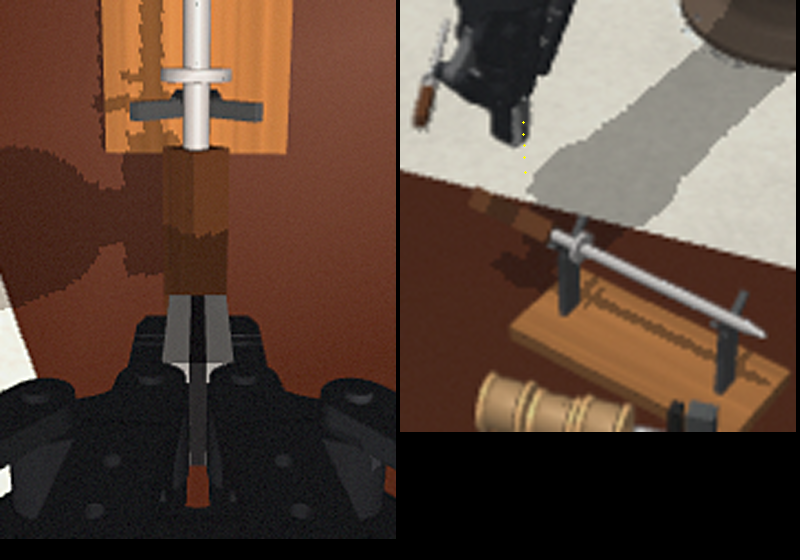

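Both cameras now show the shut fingertips about 10–17 mm behind the reported TCP, not 14 mm ahead of it. The bar is back in both forks, rolled by part of a turn, which doesn't matter for the task. I'll regrasp deeper, at TCP z≈0.045, where there is room even if the stated tip position is right.

Call:
{"api": "drive_tool", "payload": {
  "motion": [0,0,0,0,0,0,-0.2,0,0,0,0,0,0,-0.2,0,0,0,0,0,0,-0.2,0.15,0,0,0,0,0,-0.2,0.2,0,0,0,0,0,-0.2,0.2,0,0,0,0,0,-0.2,0.2,0,0,0,0,0,-0.2,0.1,0,0,0,0,0,-0.2,0.09,0,0,0,0,0,-0.2,0,0,0,0,0,0,-0.2,0,0,0,0,0,0,-0.2]
}}

```text
clock: 7.85
tool_pos: [0.4652, -0.0738, 0.0447]
orientation: [0.443, 0.551, 0.443, -0.551]
contact_force: [-0.0, 1.0, 0.8]
gripper_width: 0.0513
```

```bash
python3 - <<'E'
from h import *
p,Rt,s=pose(); print(p,s['gripper_width'],s['contact_force'])
w=save('wrist','w6.png')[:,:,::-1]; im=save('scene','s6.png')[:,:,::-1]
a=cv2.resize(w[60:345,200:440],None,fx=1.65,fy=1.65,interpolation=cv2.INTER_CUBIC)
b=cv2.resize(im[140:260,260:370],None,fx=3.6,fy=3.6,interpolation=cv2.INTER_CUBIC)
A=np.zeros((560,800,3),np.uint8);A[:a.shape[0],:a.shape[1]]=a;A[:b.shape[0],400:400+b.shape[1]]=b;cv2.imwrite('pics/c6.png',A)
E
```

```text
[ 0.4652 -0.0738  0.0447] 0.05132811942083518 [-0.0056  0.9869  0.7982]
```

View pics/c6.png

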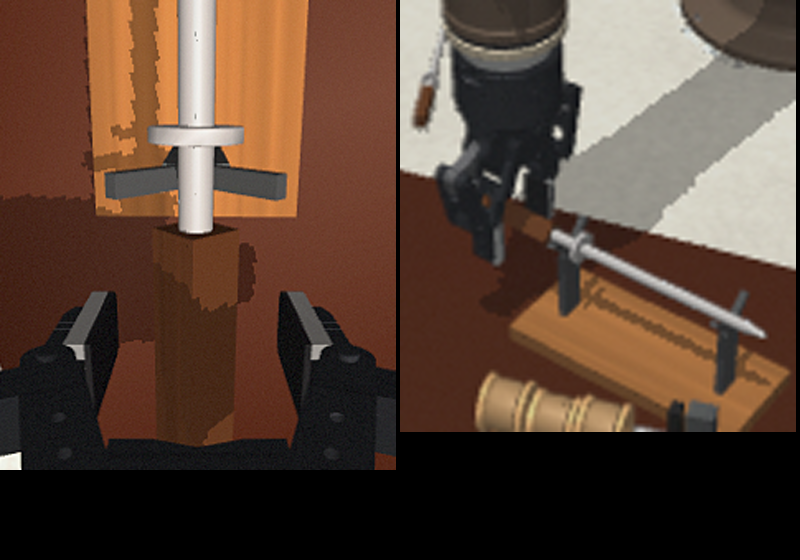

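The handle lies between the fingers, rolled by roughly 30°, with the tips below it. I'll close now.

Call:
{"api": "drive_tool", "payload": {
  "motion": [0,0,0,0,0,0,1,0,0,0,0,0,0,1,0,0,0,0,0,0,1,0,0,0,0,0,0,1,0,0,0,0,0,0,1,0,0,0,0,0,0,1]
}}

```text
clock: 8.55
tool_pos: [0.4648, -0.0735, 0.0444]
orientation: [0.443, 0.551, 0.443, -0.551]
contact_force: [-0.8, 1.1, 2.3]
gripper_width: 0.019
```

```bash
python3 - <<'E'
from h import *
p,Rt,s=pose(); print(p,s['gripper_width'],s['contact_force'],s['ft_torque'])
w=save('wrist','w7.png')[:,:,::-1]; im=save('scene','s7.png')[:,:,::-1]
a=cv2.resize(w[60:345,200:440],None,fx=1.65,fy=1.65,interpolation=cv2.INTER_CUBIC)
b=cv2.resize(im[140:260,260:370],None,fx=3.6,fy=3.6,interpolation=cv2.INTER_CUBIC)
A=np.zeros((560,800,3),np.uint8);A[:a.shape[0],:a.shape[1]]=a;A[:b.shape[0],400:400+b.shape[1]]=b;cv2.imwrite('pics/c7.png',A)
E
```

```text
[ 0.4648 -0.0735  0.0444] 0.018994747318855868 [-0.8341  1.1028  2.2793] [0.2315 0.2064 0.0575]
```

View pics/c7.png

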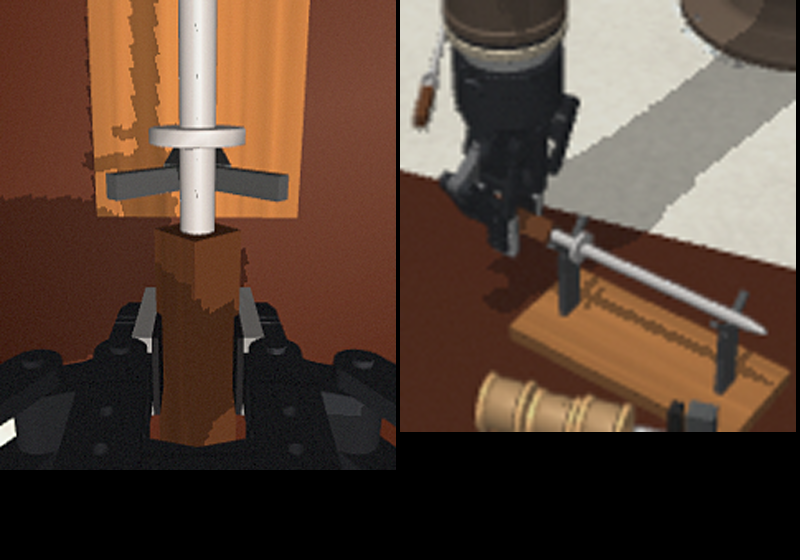

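```bash
python3 - <<'E'
from h import *
print(onplane('top',[(463,142),(450,222),(297,145),(480,142)],0.02))
print(plan(np.array([.4648,-.0735,.0444+.06]),down(-102.4),5))
E
```

```text
[[ 0.6155 -0.4017  0.02  ]
 [ 0.3962 -0.3603  0.02  ]
 [ 0.6064  0.0534  0.02  ]
 [ 0.6157 -0.4489  0.02  ]]
total local rot deg [-0.0474 -0.0091  0.0052] per row share [-0.0001 -0.      0.    ]
(array([-0.12, -0.  ,  0.  , -0.  , -0.  ,  0.  ]), 'x', 5)
None
```

Call:
{"api": "drive_tool", "payload": {
  "motion": [-0.02,0,0,0,0,0,1,-0.05,0,0,0,0,0,1,-0.1,0,0,0,0,0,1,-0.15,0,0,0,0,0,1,-0.2,0,0,0,0,0,1,-0.1,0,0,0,0,0,1,0,0,0,0,0,0,1,0,0,0,0,0,0,1]
}}

```text
clock: 9.45
tool_pos: [0.4649, -0.0733, 0.1063]
orientation: [0.443, 0.551, 0.443, -0.551]
contact_force: [0.3, 0.5, -0.7]
gripper_width: 0.0194
```

```bash
python3 - <<'E'
from h import *
p,Rt,s=pose(); print(p,s['gripper_width'],s['contact_force'],s['ft_torque'])
w=save('wrist','w8.png')[:,:,::-1]; im=save('scene','s8.png')[:,:,::-1]
a=cv2.resize(w[0:345,200:440],None,fx=1.65,fy=1.65,interpolation=cv2.INTER_CUBIC)
b=cv2.resize(im[140:260,260:370],None,fx=3.6,fy=3.6,interpolation=cv2.INTER_CUBIC)
A=np.zeros((570,800,3),np.uint8);A[:a.shape[0],:a.shape[1]]=a;A[:b.shape[0],400:400+b.shape[1]]=b;cv2.imwrite('pics/c8.png',A)
T=Rt.as_matrix()
O=p-T[:,0]*.0356-T[:,2]*.06; u=-T[:,2]
print('pred collar/tip wrist',proj('wrist',[O-u*.026,O,O+u*.06,O+u*.1,O+u*.15],p,Rt)); print('scene',proj('scene',[O,O+u*.15]), (proj('scene',[O,O+u*.15])-[260,140]+.5)*3.6+[400,0])
E
```

```text
[ 0.4649 -0.0733  0.1063] 0.019423758188254783 [ 0.2819  0.4608 -0.707 ] [-0.0477  0.0913 -0.0272]
pred collar/tip wrist [[ 317.9077  200.396 ]
 [ 317.8894  139.0758]
 [ 317.8717  -27.3874]
 [ 317.9    -153.1163]
 [ 318.0416 -296.138 ]]
scene [[310.032  189.2854]
 [362.6011 212.9597]] [[581.9152 179.2273]
 [771.164  264.4549]]
```

View pics/c8.png

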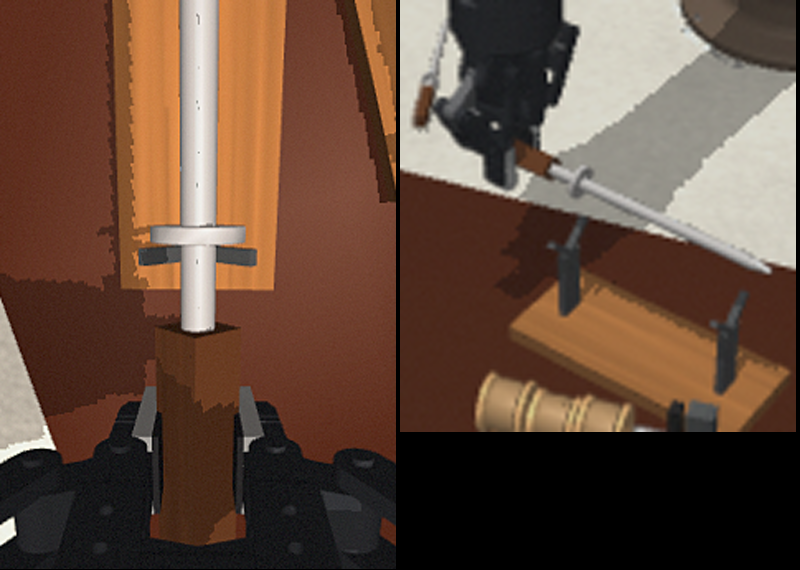

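The bar is held firmly. Measured in hand: the collar is at wrist (319,142), and the axis is about 36 mm behind the TCP and lies along the tool's −z. Next I'll swing to the approach pose in front of the mouth.

```bash
python3 - <<'E'
from h import *
plan(np.array([.639,-.2555,.075]),down(-84.7),10)
E
```

```text
total local rot deg [-17.7416   0.0038   0.0632] per row share [-0.0197  0.      0.0001]
[[ 0.031  0.21   0.14  -0.02   0.     0.   ]
 [ 0.031  0.205  0.147 -0.02   0.     0.   ]
 [ 0.031  0.201  0.153 -0.02   0.     0.   ]
 [ 0.031  0.196  0.159 -0.02   0.     0.   ]
 [ 0.031  0.191  0.165 -0.02   0.     0.   ]
 [ 0.031  0.186  0.171 -0.02   0.     0.   ]
 [ 0.031  0.18   0.177 -0.02   0.     0.   ]
 [ 0.031  0.175  0.182 -0.02   0.     0.   ]
 [ 0.031  0.169  0.187 -0.02   0.     0.   ]
 [ 0.031  0.163  0.192 -0.02   0.     0.   ]]
```

Call:
{"api": "drive_tool", "payload": {
  "motion": [0.03,0.21,0.14,-0.0197,0,0,1,0.03,0.205,0.147,-0.0197,0,0,1,0.03,0.2,0.153,-0.0197,0,0,1,0.03,0.196,0.159,-0.0197,0,0,1,0.03,0.191,0.165,-0.0197,0,0,1,0.03,0.186,0.171,-0.0197,0,0,1,0.03,0.18,0.177,-0.0197,0,0,1,0.03,0.175,0.182,-0.0197,0,0,1,0.03,0.169,0.187,-0.0197,0,0,1,0.04,0.163,0.192,-0.0197,0,0,1,0,0,0,0,0,0,1,0,0,0,0,0,0,1,0,0,0,0,0,0,1]
}}

```text
clock: 10.85
tool_pos: [0.6386, -0.2548, 0.0745]
orientation: [0.522, 0.476, 0.523, -0.477]
contact_force: [0.6, -0.7, -0.3]
gripper_width: 0.0194
```

```bash
python3 - <<'E'
from h import *
p,Rt,s=pose(); print(p,s['gripper_width'],s['contact_force'],s['joint_pos'])
print(np.degrees(np.arctan2(*Rt.as_matrix()[[1,0],2])))
w=save('wrist','w9.png'); im=save('scene','s9.png')[:,:,::-1]; t=save('top','t9.png')
T=Rt.as_matrix()
O=p-T[:,0]*.0356-T[:,2]*.06+T[:,1]*.0007; u=-T[:,2]
pts=proj('scene',[O-u*.026,O,O+u*.05,O+u*.1,O+u*.136,O+u*.15])
m=np.array([.6178,-.0265,.055]);tu=np.array([np.cos(np.radians(95.3)),np.sin(np.radians(95.3)),0])
p2=proj('scene',[m,m+tu*.05,m+tu*.1])
print(pts,p2)
b=cv2.resize(im[180:310,230:370],None,fx=5.6,fy=4.6,interpolation=cv2.INTER_CUBIC)
for P,c in((pts,(0,255,0)),(p2,(255,0,255))):
  for q in P: cv2.circle(b,tuple(np.int32((q-[230,180]+.5)*[5.6,4.6])),1,c,-1)
cv2.imwrite('pics/c9.png',b)
print(proj('wrist',[O,O+u*.05,m,m+tu*.05],p,Rt))
E
```

```text
[ 0.6386 -0.2548  0.0745] 0.01936908100475204 [ 0.5976 -0.6558 -0.2819] [ 0.0171  0.6906  0.4523  1.5836 -0.3496  0.9507  0.6769]
-84.7277834955608
[[204.9849 217.2875]
 [214.7137 219.5177]
 [233.7874 223.8764]
 [253.3365 228.3254]
 [267.7029 231.5832]
 [273.3549 232.8621]] [[282.474  251.0196]
 [302.442  255.6876]
 [322.8197 260.4252]]
[[ 319.4184  138.5736]
 [ 319.5582    2.0307]
 [ 318.9381 -209.7194]
 [ 318.9981 -300.9356]]
```

View pics/c9.png

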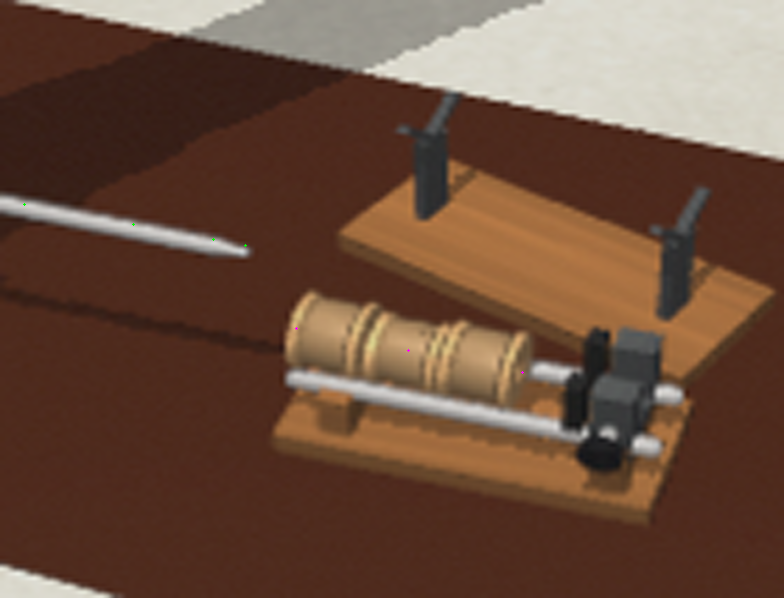

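View pics/w9.png

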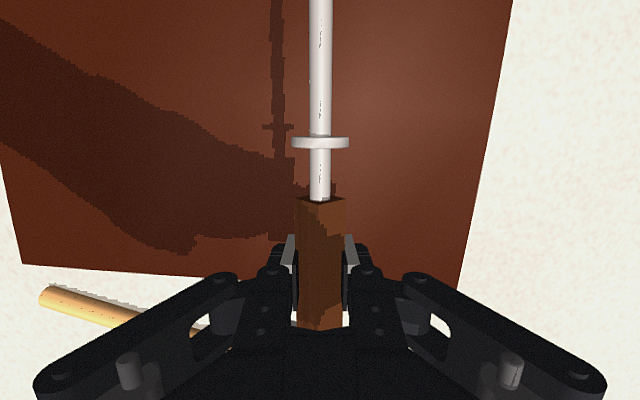

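```bash
cat > rod.py <<'E'
from h import *
def rodresid(img,O,u,xs,cam='scene',p=None,Rt=None,dbg=False):
    """perpendicular residual (px) of bright rod centre vs predicted axis"""
    g=img.astype(float).mean(2); out=[]
    for x in xs:
        a,b=proj(cam,[O+u*x,O+u*(x+.005)],p,Rt)
        d=(b-a)/np.linalg.norm(b-a); n=np.array([-d[1],d[0]])
        k=np.arange(-7,7.01,.1); q=a+k[:,None]*n
        v=cv2.remap(g.astype(np.float32),q[:,0].astype(np.float32)[None],q[:,1].astype(np.float32)[None],cv2.INTER_LINEAR)[0]
        bg=max(v[:15].mean(),v[-15:].mean()); th=bg+.5*(v[40:100].max()-bg)
        on=np.where(v>th)[0]; on=on[(on>20)&(on<120)]
        out.append((x,k[on].min() if len(on) else np.nan,k[on].max() if len(on) else np.nan))
    return np.array(out)
E
python3 - <<'E'
from rod import *
s0=cv2.imread('pics/s0.png');s9=cv2.imread('pics/s9.png')
B=np.array([.4787,-.0143,.08]);ub=np.array([np.cos(np.radians(77.6)),np.sin(np.radians(77.6)),0])
xs=[.02,.04,.06,.08,.1,.13]
r=rodresid(s0,B,ub,xs);print(r, (r[:,1]+r[:,2])/2)
p,Rt,s=pose();T=Rt.as_matrix()
O=p-T[:,0]*.0356-T[:,2]*.06+T[:,1]*.0007; u=-T[:,2]
r=rodresid(s9,O,u,xs+[.14]);print(r,(r[:,1]+r[:,2])/2)
w=cv2.imread('pics/w9.png'); r=rodresid(w,O,u,[-.022,-.015,.01,.02,.03,.04],'wrist',p,Rt);print(r)
a,b,c=proj('scene',[O+u*.1,O+u*.1+[0,0,.001],O+u*.1+[.001,0,0]]);print(b-a,c-a)
E
```

```text
[[ 0.02 -1.3   1.1 ]
 [ 0.04 -1.1   1.  ]
 [ 0.06 -1.1   1.2 ]
 [ 0.08 -1.3   1.2 ]
 [ 0.1  -1.1   1.2 ]
 [ 0.13 -1.1   1.6 ]] [-0.1  -0.05  0.05 -0.05  0.05  0.25]
[[ 0.02 -0.9   2.2 ]
 [ 0.04 -0.8   2.3 ]
 [ 0.06 -0.7   2.4 ]
 [ 0.08 -0.6   2.5 ]
 [ 0.1  -0.5   2.6 ]
 [ 0.13 -0.2   2.7 ]
 [ 0.14 -0.1   2.6 ]] [0.65 0.75 0.85 0.95 1.05 1.25 1.25]
[[-0.022 -1.4    3.9  ]
 [-0.015  1.     3.7  ]
 [ 0.01   1.     3.8  ]
 [ 0.02  -1.2    4.   ]
 [ 0.03  -1.2    4.   ]
 [ 0.04  -1.3    4.1  ]]
[-0.0393 -0.3085] [-0.2066  0.2775]
```

```bash
python3 - <<'E'
from rod import *
s9=cv2.imread('pics/s9.png')
m=np.array([.6178,-.0265,.037]);a=np.radians(95.3)
tu=np.array([np.cos(a),np.sin(a),0]);lat=np.array([np.sin(a),-np.cos(a),0])
r=rodresid(s9,m+lat*.0175,tu,[.01,.03,.045,.06,.08,.1,.11]);print(r)
r=rodresid(s9,m-lat*.0175,tu,[.1,.105,.11,.158]);print(r)
# spool flange silhouettes top: max over circle of perpendicular
def ring(c,rad):
    th=np.radians(np.arange(0,360,5)); return np.array([c+rad*(np.cos(t)*lat+np.sin(t)*np.array([0,0,1])) for t in th])
b=cv2.resize(s9[235:310,270:355],None,fx=9,fy=7.8,interpolation=cv2.INTER_CUBIC)
for x,rad in((.003,.02),(.033,.02),(.069,.02),(.099,.02)):
    P=proj('scene',ring(m+[0,0,.018]+tu*x,rad))
    cv2.polylines(b,[np.int32((P-[270,235]+.5)*[9,7.8])],True,(0,255,0),1)
cv2.imwrite('pics/c10.png',b)
E
```

```text
[[ 0.01  -1.8    0.8  ]
 [ 0.03  -2.     0.8  ]
 [ 0.045 -2.     0.7  ]
 [ 0.06  -1.6    0.5  ]
 [ 0.08  -1.8    0.8  ]
 [ 0.1   -1.8    0.8  ]
 [ 0.11  -2.     0.9  ]]
[[ 0.1   -1.6    0.9  ]
 [ 0.105 -2.     0.6  ]
 [ 0.11  -1.8    0.6  ]
 [ 0.158 -2.1    0.6  ]]
```

View pics/c10.png

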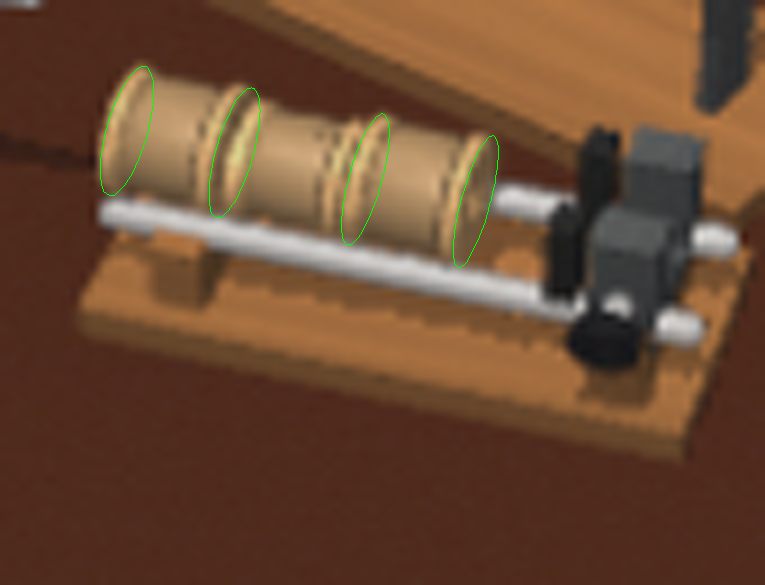

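```bash
python3 - <<'E'
from rod import *
w1=cv2.imread('pics/w1.png')
p=np.array([.5411,.0313,.2012]);Rt=R.from_matrix([[-.0004,.9989,-.0463],[-.0003,-.0463,-.9989],[-1,-.0004,.0003]])
a=np.radians(95.3)
m=np.array([.6178,-.0265,.037]);tu=np.array([np.cos(a),np.sin(a),0]);lat=np.array([np.sin(a),-np.cos(a),0])
c=lambda r:np.c_[r,(r[:,1]+r[:,2])/2]
print('L',c(rodresid(w1,m-lat*.0175,tu,[.01,.03,.05,.07,.09,.1,.11,.15,.16],'wrist',p,Rt)))
print('R',c(rodresid(w1,m+lat*.0175,tu,[.1,.105,.11,.115,.15,.16],'wrist',p,Rt)))
B=np.array([.4787,-.0143,.08]);ub=np.array([np.cos(np.radians(77.6)),np.sin(np.radians(77.6)),0])
print('B',c(rodresid(w1,B,ub,[-.02,.02,.04,.06,.08,.1,.13,.14],'wrist',p,Rt)))
q=proj('wrist',[m+tu*.1,m+tu*.1+[.001,0,0],m+tu*.1+[0,0,.001]],p,Rt);print(q-q[0])
t=cv2.imread('pics/t0.png')
print('topL',c(rodresid(t,m-lat*.0175,tu,[.01,.03,.05,.07,.09,.1,.105],'top')))
print('topR',c(rodresid(t,m+lat*.0175,tu,[.1,.105,.11],'top')))
print('topB',c(rodresid(t,B,ub,[.02,.04,.06,.08,.1,.13],'top')))
E
```

```text
L [[ 0.01 -2.3   0.8  -0.75]
 [ 0.03 -0.9   0.3  -0.3 ]
 [ 0.05 -3.3   1.5  -0.9 ]
 [ 0.07 -3.1  -0.1  -1.6 ]
 [ 0.09 -3.6   1.   -1.3 ]
 [ 0.1  -3.    2.2  -0.4 ]
 [ 0.11 -2.5   2.5  -0.  ]
 [ 0.15 -1.   -0.2  -0.6 ]
 [ 0.16 -2.9   2.6  -0.15]]
R [[ 0.1   -1.9    3.9    1.   ]
 [ 0.105 -2.     3.5    0.75 ]
 [ 0.11  -1.9    3.5    0.8  ]
 [ 0.115 -1.9    3.8    0.95 ]
 [ 0.15   2.2    4.2    3.2  ]
 [ 0.16  -2.     3.9    0.95 ]]
B [[-0.02 -4.3   3.3  -0.5 ]
 [ 0.02 -2.9   0.7  -1.1 ]
 [ 0.04 -2.6   1.1  -0.75]
 [ 0.06 -3.6   2.3  -0.65]
 [ 0.08 -3.    2.8  -0.1 ]
 [ 0.1  -2.8   3.2   0.2 ]
 [ 0.13 -2.7   3.5   0.4 ]
 [ 0.14 -2.    3.1   0.55]]
[[ 0.      0.    ]
 [ 0.9116 -0.0386]
 [ 0.1816  0.0635]]
topL [[ 0.01     nan    nan    nan]
 [ 0.03     nan    nan    nan]
 [ 0.05     nan    nan    nan]
 [ 0.07  -0.9   -0.6   -0.75 ]
 [ 0.09     nan    nan    nan]
 [ 0.1      nan    nan    nan]
 [ 0.105 -1.7    1.6   -0.05 ]]
topR [[ 0.1   -2.     0.8   -0.6  ]
 [ 0.105 -1.6    1.5   -0.05 ]
 [ 0.11  -1.6    1.7    0.05 ]]
topB [[ 0.02 -1.2   1.3   0.05]
 [ 0.04 -1.2   1.4   0.1 ]
 [ 0.06 -1.3   1.5   0.1 ]
 [ 0.08 -1.1   1.5   0.2 ]
 [ 0.1  -1.1   1.7   0.3 ]
 [ 0.13 -1.2   1.8   0.3 ]]
```

```bash
cat >> rod.py <<'E'
def rodres2(img,O,u,xs,cam='scene',p=None,Rt=None,K=9):
    """width/centre using chroma (r-b)/(r+g+b): metal is neutral"""
    f=img.astype(np.float32); g=(f[:,:,2]-f[:,:,0])/(f.sum(2)+20); out=[]
    for x in xs:
        a,b=proj(cam,[O+u*x,O+u*(x+.005)],p,Rt)
        d=(b-a)/np.linalg.norm(b-a); n=np.array([-d[1],d[0]])
        k=np.arange(-K,K+.01,.05); v=0
        for s in np.linspace(-1.5,1.5,7):
            q=(a+s*d+k[:,None]*n).astype(np.float32)
            v=v+cv2.remap(g,q[:,0][None],q[:,1][None],cv2.INTER_LINEAR)[0]
        v/=7; c=len(k)//2
        w=int(3/.05); i0=c-w+np.argmin(v[c-w:c+w+1]); mn=v[i0]
        i=i0
        l=v[:i0].max();r=v[i0:].max()
        i=i0
        while i>0 and v[i]<(mn+l)/2:i-=1
        j=i0
        while j<len(k)-1 and v[j]<(mn+r)/2:j+=1
        A,Bb=k[i],k[j]
        out.append((x,A,Bb,Bb-A,(A+Bb)/2))
    return np.array(out)
E
cat > r2.py <<'E'
from rod import *
s0=cv2.imread('pics/s0.png');s9=cv2.imread('pics/s9.png');w1=cv2.imread('pics/w1.png');t0=cv2.imread('pics/t0.png');w9=cv2.imread('pics/w9.png');t9=cv2.imread('pics/t9.png')
a=np.radians(95.3);m=np.array([.6178,-.0265,.037]);tu=np.array([np.cos(a),np.sin(a),0]);lat=np.array([np.sin(a),-np.cos(a),0])
B=np.array([.4787,-.0143,.08]);ub=np.array([np.cos(np.radians(77.6)),np.sin(np.radians(77.6)),0])
p1=np.array([.5411,.0313,.2012]);R1=R.from_matrix([[-.0004,.9989,-.0463],[-.0003,-.0463,-.9989],[-1,-.0004,.0003]])
p,Rt,s=pose();T=Rt.as_matrix()
O=p-T[:,0]*.0356-T[:,2]*.06+T[:,1]*.0007; u=-T[:,2]
xb=[.02,.04,.06,.08,.1,.13]
print('sB',rodres2(s0,B,ub,xb));print('wB',rodres2(w1,B,ub,xb,'wrist',p1,R1));print('tB',rodres2(t0,B,ub,xb,'top'))
print('sF',rodres2(s9,m+lat*.0175,tu,[.02,.04,.06,.08,.095]))
print('wL',rodres2(w1,m-lat*.0175,tu,[.09,.1,.16],'wrist',p1,R1));print('wR',rodres2(w1,m+lat*.0175,tu,[.09,.1,.16],'wrist',p1,R1))
print('tL',rodres2(t0,m-lat*.0175,tu,[.03,.05,.07,.1],'top'));print('tR',rodres2(t0,m+lat*.0175,tu,[.1,.105],'top'))
print('sH',rodres2(s9,O,u,xb));print('wH',rodres2(w9,O,u,[-.02,-.012,.02,.03,.04],'wrist',p,Rt,20));print('tH',rodres2(t9,O,u,xb,'top'))
E
python3 r2.py
```

```text
sB [[ 0.02  -2.2    2.05   4.25  -0.075]
 [ 0.04  -2.05   2.2    4.25   0.075]
 [ 0.06  -1.9    2.4    4.3    0.25 ]
 [ 0.08  -2.     2.35   4.35   0.175]
 [ 0.1   -1.95   2.3    4.25   0.175]
 [ 0.13  -2.25   2.2    4.45  -0.025]]
wB [[ 0.02  -4.55   4.4    8.95  -0.075]
 [ 0.04  -4.55   4.65   9.2    0.05 ]
 [ 0.06  -4.4    5.     9.4    0.3  ]
 [ 0.08  -4.55   5.3    9.85   0.375]
 [ 0.1   -4.35   5.3    9.65   0.475]
 [ 0.13  -4.5    5.6   10.1    0.55 ]]
tB [[ 0.02  -2.35   2.     4.35  -0.175]
 [ 0.04  -2.25   2.1    4.35  -0.075]
 [ 0.06  -2.15   2.1    4.25  -0.025]
 [ 0.08  -2.15   2.15   4.3    0.   ]
 [ 0.1   -2.05   2.3    4.35   0.125]
 [ 0.13  -2.05   2.35   4.4    0.15 ]]
sF [[ 0.02  -2.6    1.05   3.65  -0.775]
 [ 0.04  -2.6    2.3    4.9   -0.15 ]
 [ 0.06  -2.55   2.25   4.8   -0.15 ]
 [ 0.08  -2.55   2.3    4.85  -0.125]
 [ 0.095 -2.55   2.15   4.7   -0.2  ]]
wL [[ 0.09  -5.35   1.85   7.2   -1.75 ]
 [ 0.1   -5.4    3.85   9.25  -0.775]
 [ 0.16  -5.7    4.15   9.85  -0.775]]
wR [[ 0.09  -2.45   4.55   7.     1.05 ]
 [ 0.1   -4.85   4.8    9.65  -0.025]
 [ 0.16  -5.1
[... 244 characters left out ...]
   4.8   -0.35 ]]
sH [[ 0.02  -1.85   3.15   5.     0.65 ]
 [ 0.04  -1.75   3.25   5.     0.75 ]
 [ 0.06  -1.7    3.35   5.05   0.825]
 [ 0.08  -1.35   3.4    4.75   1.025]
 [ 0.1   -1.3    3.5    4.8    1.1  ]
 [ 0.13  -1.1    3.65   4.75   1.275]]
wH [[ -0.02  -10.5    11.1    21.6     0.3  ]
 [ -0.012 -10.6    11.1    21.7     0.25 ]
 [  0.02  -10.9    12.05   22.95    0.575]
 [  0.03  -11.05   12.4    23.45    0.675]
 [  0.04  -11.05   12.8    23.85    0.875]]
tH [[ 0.02  -2.7    2.4    5.1   -0.15 ]
 [ 0.04  -2.75   2.5    5.25  -0.125]
 [ 0.06  -2.7    2.55   5.25  -0.075]
 [ 0.08  -2.65   2.45   5.1   -0.1  ]
 [ 0.1   -2.7    2.35   5.05  -0.175]
 [ 0.13  -2.7    2.3    5.    -0.2  ]]
```

```bash
cat > tg.py <<'E'
from h import *
YAW=95.4; a=np.radians(YAW)
M=np.array([.6168,-.0265,0]);tu=np.array([np.cos(a),np.sin(a),0]);lat=np.array([np.sin(a),-np.cos(a),0])
def tgt(tx,z,pitch=1.0,dyaw=.25,latoff=-.0008):
    Rr=R.from_rotvec([0,0,np.radians(dyaw)])*down(YAW-180)*R.from_rotvec([0,np.radians(pitch),0])
    return M+tu*tx+lat*latoff+[0,0,z],Rr
E
python3 - <<'E'
from tg import *
plan(*tgt(-.218,.0207),5)
E
```

```text
total local rot deg [-0.3374  0.9671 -0.0034] per row share [-0.0007  0.0021 -0.    ]
[[ 0.11  -0.003 -0.023 -0.001  0.002 -0.   ]
 [ 0.11  -0.003 -0.022 -0.001  0.002 -0.   ]
 [ 0.11  -0.003 -0.022 -0.001  0.002 -0.   ]
 [ 0.11  -0.003 -0.022 -0.001  0.002 -0.   ]
 [ 0.11  -0.003 -0.021 -0.001  0.002 -0.   ]]
```

Call:
{"api": "drive_tool", "payload": {
  "motion": [0.11,-0.003,-0.022,-0.0007,0.0021,0,1,0.11,-0.003,-0.022,-0.0007,0.0021,0,1,0.11,-0.003,-0.022,-0.0007,0.0021,0,1,0.11,-0.003,-0.022,-0.0007,0.0021,0,1,0.1,-0.003,-0.022,-0.0007,0.0021,0,1,0,0,0,0,0,0,1,0,0,0,0,0,0,1,0,0,0,0,0,0,1]
}}

```text
clock: 11.8
tool_pos: [0.6373, -0.245, 0.022]
orientation: [0.52, 0.479, 0.528, -0.471]
contact_force: [0.0, 0.8, -1.0]
gripper_width: 0.0196
```

```bash
cat > chk.py <<'E'
from rod import *; import sys
from tg import M,tu,lat
n=sys.argv[1]; xs=[float(v) for v in sys.argv[2].split(',')]
p,Rt,s=pose();T=Rt.as_matrix();print(p,s['contact_force'],s['clock'],np.degrees(np.arctan2(-T[1,2],-T[0,2])))
print('tcp trough',(p-M)@tu,(p-M)@lat)
save('scene',f's{n}.png');save('wrist',f'w{n}.png');save('top',f't{n}.png')
S,W,t=[cv2.imread(f'pics/{c}{n}.png') for c in 'swt']
# level model of the bar: from tool, axis at .0351 above TCP, pitch -1deg wrt tool
u=R.from_rotvec(T[:,1]*np.radians(-1.0)).apply(-T[:,2]); G=p-T[:,0]*.0351+T[:,1]*.0008; O=G+u*.06
print('O',O,'tip',O+u*.15,'uz',u[2])
print('s',rodres2(S,O,u,xs));print('t',rodres2(t,O,u,xs,'top'));print('w',rodres2(W,O,u,[-.02,-.012,.02,.03,.04],'wrist',p,Rt,20))
im=S
b=cv2.resize(im[200:310,210:370],None,fx=5,fy=5,interpolation=cv2.INTER_CUBIC)
for P,c in((proj('scene',[O,O+u*.05,O+u*.1,O+u*.15]),(0,255,0)),(proj('scene',[M+[0,0,.055],M+tu*.05+[0,0,.055],M+tu*.1+[0,0,.055]]),(255,0,255))):
  for q in P: cv2.circle(b,tuple(np.int32((q-[210,200]+.5)*5)),1,c,-1)
cv2.imwrite(f'pics/c{n}.png',b)
E
python3 chk.py 11 .02,.05,.08,.1,.12,.13
```

```text
[ 0.6373 -0.245   0.022 ] [ 0.0067  0.8429 -1.0359] 11.8 95.58001244282373
tcp trough -0.2194145329683869 -0.00017883183920274778
O [ 0.6323 -0.1857  0.057 ] tip [ 0.6177 -0.0364  0.0568] uz -0.001502972154964921
s [[ 0.02  -2.35   2.45   4.8    0.05 ]
 [ 0.05  -2.3    2.4    4.7    0.05 ]
 [ 0.08  -2.35   2.45   4.8    0.05 ]
 [ 0.1   -2.3    2.5    4.8    0.1  ]
 [ 0.12  -2.3    2.45   4.75   0.075]
 [ 0.13  -2.3    2.45   4.75   0.075]]
t [[ 0.02  -2.45   2.55   5.     0.05 ]
 [ 0.05  -2.35   2.6    4.95   0.125]
 [ 0.08  -2.3    2.65   4.95   0.175]
 [ 0.1   -2.35   2.6    4.95   0.125]
 [ 0.12  -2.15   2.75   4.9    0.3  ]
 [ 0.13  -2.3    2.65   4.95   0.175]]
w [[ -0.02  -10.95   10.75   21.7    -0.1  ]
 [ -0.012 -10.8    10.85   21.65    0.025]
 [  0.02  -11.25   11.8    23.05    0.275]
 [  0.03  -11.3    11.75   23.05    0.225]
 [  0.04  -11.4    12.55   23.95    0.575]]
```

View pics/c11.png

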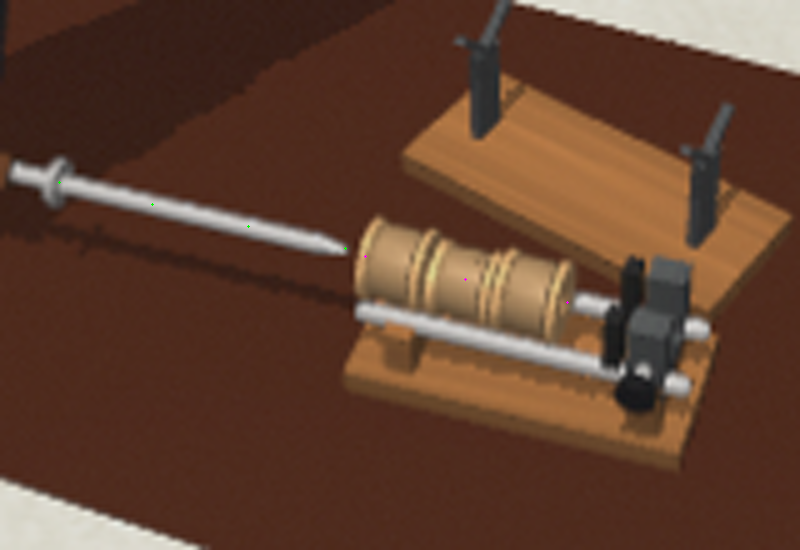

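The bar model fits the scene picture to within 0.1 px: the tip is on the bore line and about 1.2 mm high. I'll lower it about 1.2 mm and insert, checking the force in stages.

```bash
python3 - <<'E'
from tg import *
p,Rt,_=pose()
plan(*tgt(-.2194,.0207),1)
plan(p+tu*.1,Rt,10)
E
```

```text
total local rot deg [-0.0639  0.0798 -0.0585] per row share [-0.0007  0.0009 -0.0007]
[[ 0.014 -0.006  0.002 -0.001  0.001 -0.001]]
total local rot deg [0. 0. 0.] per row share [0. 0. 0.]
(array([ 0.002,  0.   , -0.1  ,  0.   ,  0.   ,  0.   ]), 'x', 10)
```

Call:
{"api": "drive_tool", "payload": {
  "motion": [0.013,-0.006,0,0,0.001,0,1,0,0,0,0,0,0,1,0.001,0,-0.05,0,0,0,1,0.001,0,-0.05,0,0,0,1,0.001,0,-0.05,0,0,0,1,0.001,0,-0.05,0,0,0,1,0.001,0,-0.05,0,0,0,1,0.001,0,-0.05,0,0,0,1,0.001,0,-0.05,0,0,0,1,0.001,0,-0.05,0,0,0,1,0,0,0,0,0,0,1,0,0,0,0,0,0,1]
}}

```text
clock: 13.15
tool_pos: [0.6325, -0.2047, 0.0201]
orientation: [0.519, 0.479, 0.529, -0.471]
contact_force: [-0.4, -0.1, -1.3]
gripper_width: 0.0194
```

```bash
python3 chk.py 12 .02,.05,.08,.1
```

```text
[ 0.6325 -0.2047  0.0201] [-0.4014 -0.087  -1.3108] 13.15 95.61023430937301
tcp trough -0.17887903129804716 -0.0011866871856954448
O [ 0.6274 -0.1455  0.0553] tip [0.6128 0.0037 0.0553] uz 0.000499672001441251
s [[ 0.02  -2.25   2.4    4.65   0.075]
 [ 0.05  -2.35   2.45   4.8    0.05 ]
 [ 0.08  -2.3    2.45   4.75   0.075]
 [ 0.1   -2.3    2.4    4.7    0.05 ]]
t [[ 0.02  -4.4    2.55   6.95  -0.925]
 [ 0.05  -2.35   2.55   4.9    0.1  ]
 [ 0.08  -2.4    2.55   4.95   0.075]
 [ 0.1   -2.3    2.55   4.85   0.125]]
w [[ -0.02  -10.95   10.8    21.75   -0.075]
 [ -0.012 -10.85   10.8    21.65   -0.025]
 [  0.02  -11.25   11.8    23.05    0.275]
 [  0.03  -11.3    11.8    23.1     0.25 ]
 [  0.04  -11.45   12.6    24.05    0.575]]
```

View pics/c12.png

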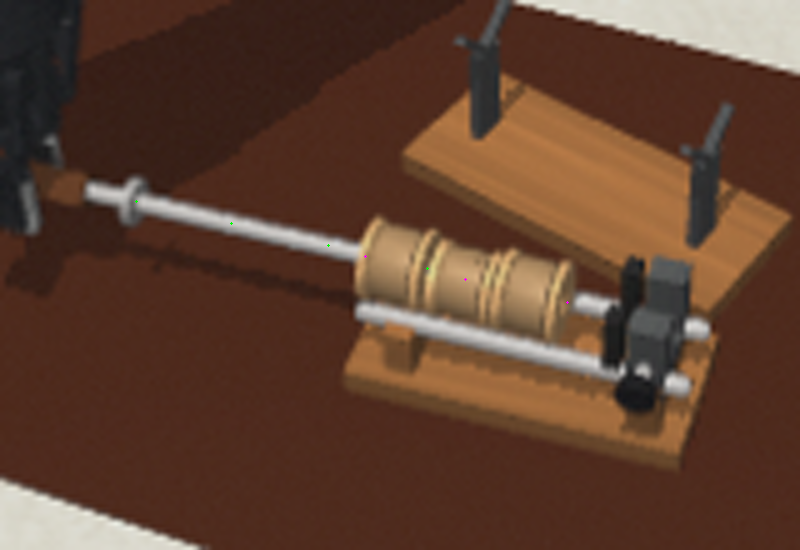

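The tip entered the near bore without moving any spool, and the force is about 0. I'll continue.

Call:
{"api": "drive_tool", "payload": {
  "motion": [-0.002,0,-0.05,0,0,0,1,0.001,0,-0.05,0,0,0,1,0.001,0,-0.05,0,0,0,1,0.001,0,-0.05,0,0,0,1,0.001,0,-0.05,0,0,0,1,0.001,0,-0.05,0,0,0,1,0.001,0,-0.05,0,0,0,1,0,0,0,0,0,0,1,0,0,0,0,0,0,1]
}}

```text
clock: 14.2
tool_pos: [0.629, -0.1698, 0.0204]
orientation: [0.519, 0.479, 0.529, -0.471]
contact_force: [0.2, 1.0, -1.2]
gripper_width: 0.0196
```

```bash
python3 chk.py 13 .02,.05,.08
```

```text
[ 0.629  -0.1698  0.0204] [ 0.1679  1.0105 -1.1745] 14.2 95.60852341058597
tcp trough -0.1438451975948777 -0.001331457736029192
O [ 0.624  -0.1107  0.0555] tip [0.6093 0.0386 0.0556] uz 0.0005376361566429613
s [[ 0.02  -2.2    2.5    4.7    0.15 ]
 [ 0.05  -2.2    2.55   4.75   0.175]
 [ 0.08  -2.35   2.6    4.95   0.125]]
t [[ 0.02  -5.15   6.2   11.35   0.525]
 [ 0.05  -2.05   2.65   4.7    0.3  ]
 [ 0.08  -2.2    2.6    4.8    0.2  ]]
w [[ -0.02  -11.     10.75   21.75   -0.125]
 [ -0.012 -10.9    10.8    21.7    -0.05 ]
 [  0.02  -11.25   11.8    23.05    0.275]
 [  0.03  -11.3    11.8    23.1     0.25 ]
 [  0.04  -11.4    12.55   23.95    0.575]]
```

View pics/c13.png

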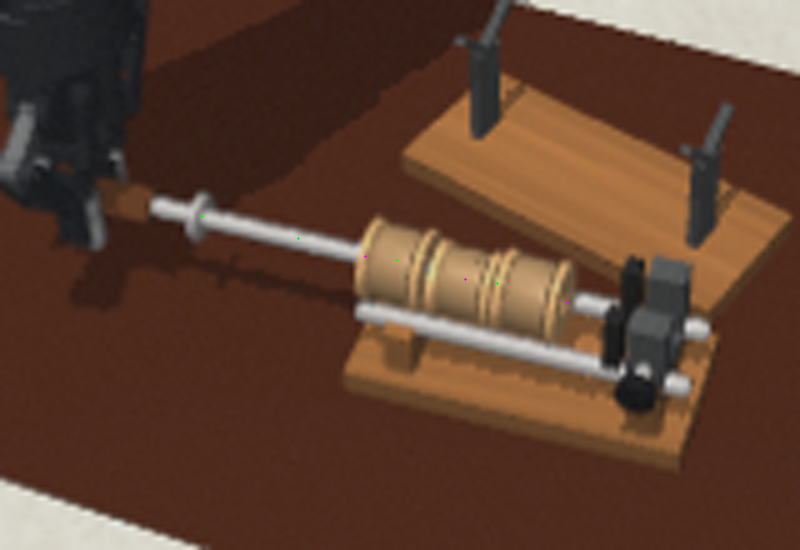

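Call:
{"api": "drive_tool", "payload": {
  "motion": [0,0.001,-0.05,0,0,0,1,0.001,0.001,-0.05,0,0,0,1,0.001,0,-0.05,0,0,0,1,0.001,0,-0.05,0,0,0,1,0.001,0,-0.05,0,0,0,1,0.001,0,-0.05,0,0,0,1,0.001,0,-0.05,0,0,0,1,0.001,0,-0.05,0,0,0,1,0.001,0,-0.05,0,0,0,1,0,0,0,0,0,0,1,0,0,0,0,0,0,1]
}}

```text
clock: 15.45
tool_pos: [0.6248, -0.125, 0.0204]
orientation: [0.519, 0.479, 0.529, -0.471]
contact_force: [-0.3, -0.4, -1.6]
gripper_width: 0.0195
```

```bash
python3 chk.py 14 .02,.03
```

```text
[ 0.6248 -0.125   0.0204] [-0.2959 -0.423  -1.639 ] 15.45 95.60816160200869
tcp trough -0.09880258239474694 -0.0013070981617062133
O [ 0.6198 -0.0658  0.0555] tip [0.6051 0.0835 0.0556] uz 0.0006065718543319686
s [[ 0.02  -2.15   2.55   4.7    0.2  ]
 [ 0.03  -2.15   2.6    4.75   0.225]]
t [[ 0.02  -7.15  -0.4    6.75  -3.775]
 [ 0.03  -7.1    6.35  13.45  -0.375]]
w [[ -0.02  -11.     10.7    21.7    -0.15 ]
 [ -0.012 -10.9    10.8    21.7    -0.05 ]
 [  0.02  -11.25   11.8    23.05    0.275]
 [  0.03  -11.3    11.8    23.1     0.25 ]
 [  0.04  -11.35   12.45   23.8     0.55 ]]
```

View pics/c14.png

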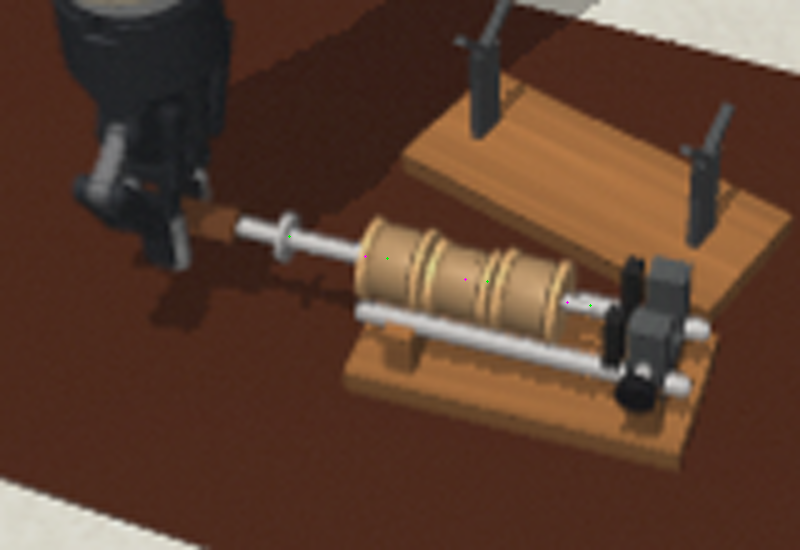

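View pics/w14.png

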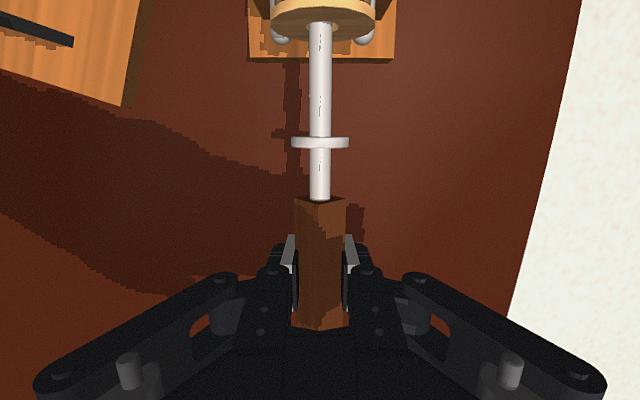

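The tip has come out of the far spool, at (590,305) in the crop. The spools are undisturbed and the force is about 0. Next I'll estimate roughly where the pads are.

```bash
python3 - <<'E'
from tg import *
p=np.array([.5411,.0313,.2012]);Rt=R.from_matrix([[-.0004,.9989,-.0463],[-.0003,-.0463,-.9989],[-1,-.0004,.0003]])
for z in (.045,.06,.075):
    P=onplane('wrist',[(365,123.5),(396.5,119.5)],z,p,Rt);print(z,[( (q-M)@tu,(q-M)@lat) for q in P])
# near spool face in w14
p,Rt,s=pose()
P=onplane('wrist',[(320,20),(320,35)],.0555,p,Rt);print((P-M)@tu)
E
```

```text
0.045 [(np.float64(0.12268766595008977), np.float64(-0.012702528046785299)), (np.float64(0.12230145403243785), np.float64(0.020510848717923153))]
0.06 [(np.float64(0.12305692912555705), np.float64(-0.01497152285151468)), (np.float64(0.1226892782529305), np.float64(0.016645644802602815))]
0.075 [(np.float64(0.12342619230102433), np.float64(-0.017240517656243945)), (np.float64(0.12307710247342317), np.float64(0.012780440887282368))]
[ 0.0047 -0.0006]
```

Call:
{"api": "drive_tool", "payload": {
  "motion": [0,0.001,-0.05,0,0,0,1,0.001,0.001,-0.05,0,0,0,1,0.001,0,-0.05,0,0,0,1,0.001,0,-0.05,0,0,0,1,0.001,0,-0.05,0,0,0,1,0.001,0,-0.05,0,0,0,1,0.001,0,-0.05,0,0,0,1,0,0,0,0,0,0,1,0,0,0,0,0,0,1]
}}

```text
clock: 16.5
tool_pos: [0.6216, -0.0901, 0.0204]
orientation: [0.519, 0.479, 0.529, -0.471]
contact_force: [0.3, -0.6, -0.3]
gripper_width: 0.0193
```

```bash
python3 chk.py 15 .02
```

```text
[ 0.6216 -0.0901  0.0204] [ 0.3299 -0.6353 -0.3061] 16.5 95.61093477446846
tcp trough -0.06380970752664103 -0.0012246125879685956
O [ 0.6166 -0.031   0.0555] tip [0.6019 0.1183 0.0556] uz 0.0005164396680792145
s [[ 0.02 -7.3   1.4   8.7  -2.95]]
t [[ 0.02  -3.    -2.25   0.75  -2.625]]
w [[ -0.02  -10.95   10.6    21.55   -0.175]
 [ -0.012 -10.8    10.8    21.6     0.   ]
 [  0.02   -6.9    18.15   25.05    5.625]
 [  0.03   -1.75   -0.2     1.55   -0.975]
 [  0.04   -4.8     8.15   12.95    1.675]]
```

View pics/w15.png

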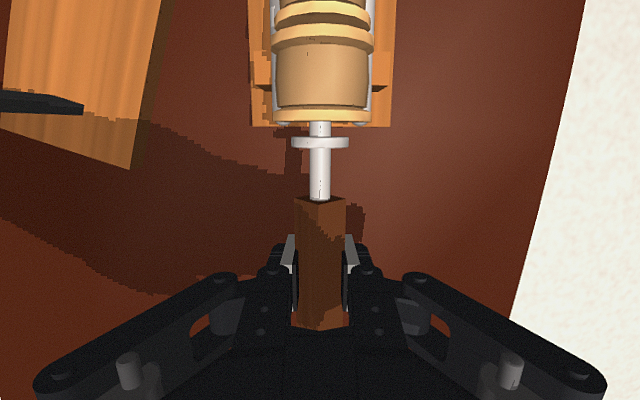

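View pics/c15.png

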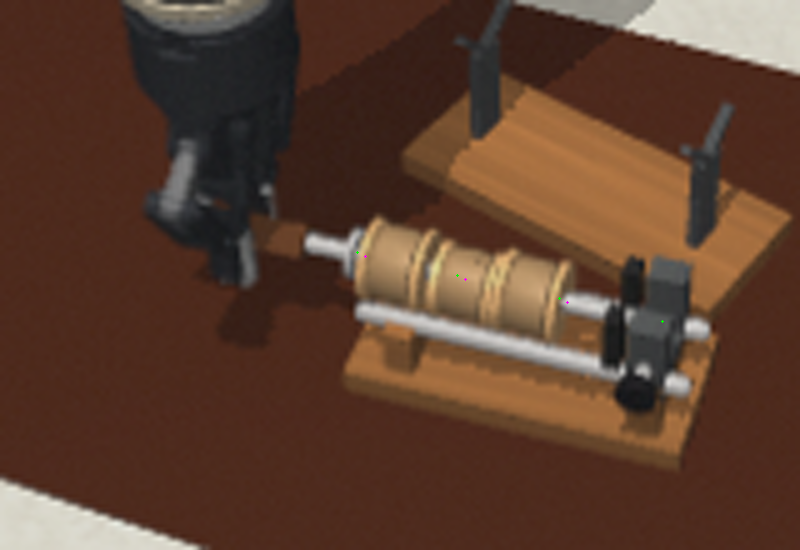

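The collar sits about 5 mm short of the near spool, and the pads are at about trough x≈0.122. I'll push gently, about 20 mm first.

Call:
{"api": "drive_tool", "payload": {
  "motion": [0,0,-0.015,0,0,0,1,0,0,-0.015,0,0,0,1,0,0,-0.015,0,0,0,1,0,0,-0.015,0,0,0,1,0.001,0,-0.015,0,0,0,1,0,0,-0.015,0,0,0,1,0,0,-0.015,0,0,0,1,0,0,-0.015,0,0,0,1,0.001,0,-0.02,0,0,0,1,0,0,-0.02,0,0,0,1,0,0,-0.02,0,0,0,1,0,0,-0.02,0,0,0,1,0,0,0,0,0,0,1,0,0,0,0,0,0,1]
}}

```text
clock: 18.05
tool_pos: [0.6196, -0.07, 0.0205]
orientation: [0.519, 0.479, 0.529, -0.471]
contact_force: [-0.9, 0.2, -2.4]
gripper_width: 0.0193
```

```bash
python3 chk.py 16 .02|head -4; sleep 0; python3 - <<'E'
from h import *
for i in range(6):
    bot.read_camera('wrist'); s=bot.get_state(); print(s['contact_force'])
E
```

```text
[ 0.6196 -0.07    0.0205] [-0.8992  0.2305 -2.3519] 18.05 95.6086908716919
tcp trough -0.04357003807028033 -0.0013486562930296797
O [ 0.6146 -0.0109  0.0556] tip [0.5999 0.1384 0.0558] uz 0.0009697914776518737
s [[ 0.02 -7.3   1.2   8.5  -3.05]]
[-1.1767  0.0413 -0.7634]
[-0.6096  0.7013 -0.8032]
[-0.296   0.3518 -1.4156]
[ 0.1701 -0.2242 -1.3031]
[ 0.1046  0.0315 -1.3227]
[ 0.3883  0.7135 -1.3247]
```

View pics/c16.png

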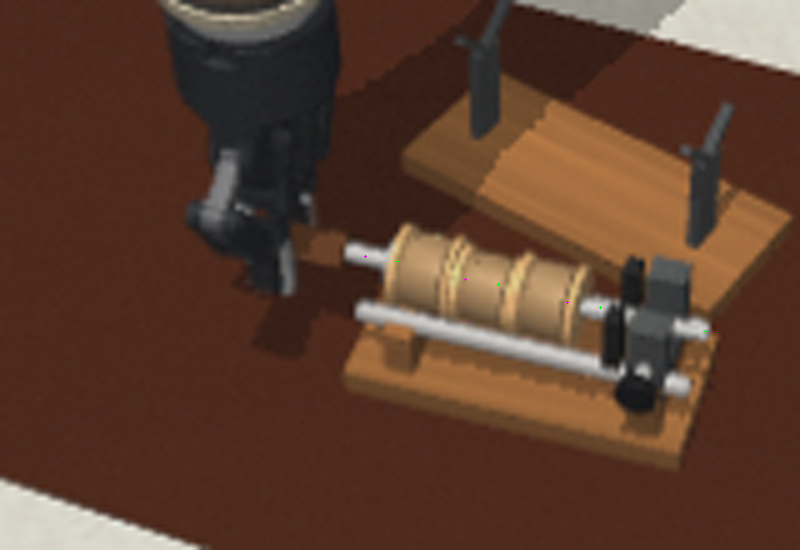

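View pics/w16.png

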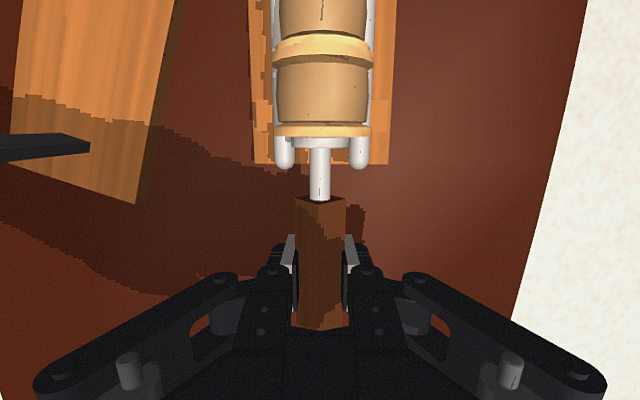

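The collar is pushing the stack and the force is still negligible. I'll advance 10 mm more, then feel in 1 mm steps.

Call:
{"api": "drive_tool", "payload": {
  "motion": [0,0.001,-0.015,0,0,0,1,0,0,-0.015,0,0,0,1,0,0,-0.015,0,0,0,1,0.001,0,-0.015,0,0,0,1,0,0,-0.015,0,0,0,1,0,0,-0.015,0,0,0,1,0,0,0,0,0,0,1,0,0,0,0,0,0,1]
}}

```text
clock: 19.3
tool_pos: [0.6188, -0.061, 0.0206]
orientation: [0.519, 0.479, 0.529, -0.471]
contact_force: [-0.4, -0.5, -1.4]
gripper_width: 0.0195
```

Call:
{"api": "drive_tool", "payload": {
  "motion": [0,0,-0.01,0,0,0,1,0,0,-0.01,0,0,0,1,0,0,0,0,0,0,1]
}}

```text
clock: 19.6
tool_pos: [0.6187, -0.0593, 0.0207]
orientation: [0.519, 0.479, 0.529, -0.471]
contact_force: [1.0, -0.3, -1.9]
gripper_width: 0.0194
```

```bash
python3 chk.py 17 .02|head -4
```

```text
[ 0.6187 -0.0593  0.0207] [ 1.0025 -0.251  -1.891 ] 19.6 95.60127390646281
tcp trough -0.03280094647340541 -0.0011618600095194985
O [ 0.6137 -0.0001  0.0558] tip [0.5991 0.1492 0.0559] uz 0.0006700541256769133
s [[ 0.02 -7.1   1.1   8.2  -3.  ]]
```

View pics/c17.png

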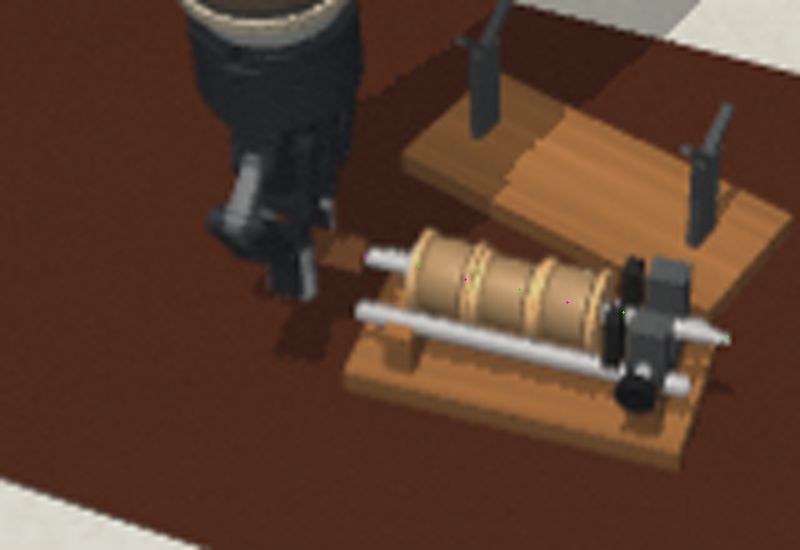

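Nearly at the pads. Now I'll take 1 mm feeling steps.

Call:
{"api": "drive_tool", "payload": {
  "motion": [0,0,-0.01,0,0,0,1,0,0,0,0,0,0,1]
}}

```text
clock: 19.95
tool_pos: [0.6186, -0.0583, 0.0207]
orientation: [0.519, 0.479, 0.528, -0.471]
contact_force: [0.7, 0.5, -1.9]
gripper_width: 0.0189
```

Call:
{"api": "drive_tool", "payload": {
  "motion": [0,0,-0.01,0,0,0,1,0,0,0,0,0,0,1]
}}

```text
clock: 20.15
tool_pos: [0.6185, -0.0572, 0.0206]
orientation: [0.519, 0.479, 0.529, -0.471]
contact_force: [0.5, -0.2, -1.9]
gripper_width: 0.0195
```

Call:
{"api": "drive_tool", "payload": {
  "motion": [0,0,-0.005,0,0,0,1,0,0,0,0,0,0,1]
}}

```text
clock: 20.35
tool_pos: [0.6184, -0.0568, 0.0206]
orientation: [0.519, 0.479, 0.529, -0.471]
contact_force: [-0.4, -0.7, -1.9]
gripper_width: 0.0189
```

Call:
{"api": "drive_tool", "payload": {
  "motion": [0,0,-0.01,0,0,0,1,0,0,0,0,0,0,1]
}}

```text
clock: 20.55
tool_pos: [0.6183, -0.0557, 0.0207]
orientation: [0.519, 0.479, 0.529, -0.471]
contact_force: [0.3, -0.2, -1.5]
gripper_width: 0.0199
```

Call:
{"api": "drive_tool", "payload": {
  "motion": [0,0,-0.01,0,0,0,1,0,0,0,0,0,0,1]
}}

```text
clock: 20.75
tool_pos: [0.6182, -0.0547, 0.0207]
orientation: [0.519, 0.479, 0.529, -0.471]
contact_force: [0.7, -0.2, -2.4]
gripper_width: 0.0194
```

```bash
python3 - <<'E'
from h import *
im=save('scene','s18.png'); cv2.imwrite('pics/c18.png',cv2.resize(im[235:290,280:360,::-1],None,fx=9,fy=9,interpolation=cv2.INTER_CUBIC))
f=[]
for i in range(4): bot.read_camera('wrist'); f.append(bot.get_state()['contact_force'])
print(np.mean(f,0))
E
```

```text
[-0.2308 -0.3794 -1.3707]
```

View pics/c18.png

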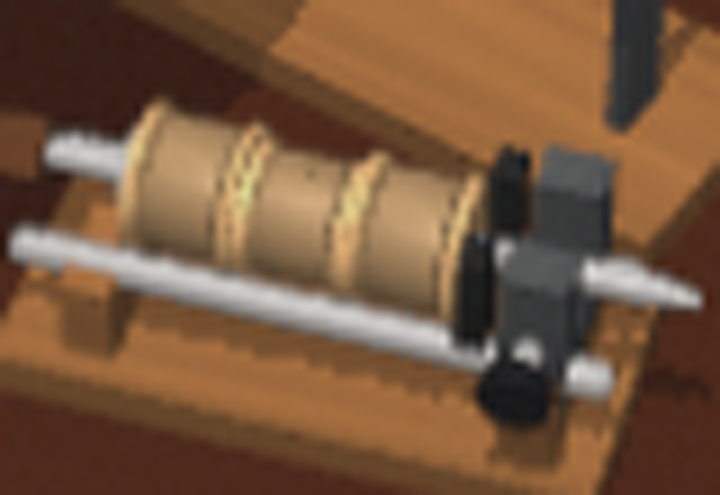

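The far spool is almost on the pads. I'll keep feeling.

Call:
{"api": "drive_tool", "payload": {
  "motion": [0,0,-0.007,0,0,0,1,0,0,0,0,0,0,1]
}}

```text
clock: 21.2
tool_pos: [0.6181, -0.0542, 0.0207]
orientation: [0.519, 0.479, 0.529, -0.471]
contact_force: [0.5, -0.9, -1.7]
gripper_width: 0.0197
```

Call:
{"api": "drive_tool", "payload": {
  "motion": [0,0,-0.007,0,0,0,1,0,0,0,0,0,0,1]
}}

```text
clock: 21.4
tool_pos: [0.618, -0.0536, 0.0207]
orientation: [0.519, 0.479, 0.528, -0.471]
contact_force: [-0.4, -0.4, -1.1]
gripper_width: 0.0194
```

Call:
{"api": "drive_tool", "payload": {
  "motion": [0,0,-0.007,0,0,0,1,0,0,0,0,0,0,1]
}}

```text
clock: 21.6
tool_pos: [0.618, -0.0532, 0.0208]
orientation: [0.519, 0.479, 0.528, -0.471]
contact_force: [0.3, -1.6, -1.0]
gripper_width: 0.0195
```

Call:
{"api": "drive_tool", "payload": {
  "motion": [0,0,-0.007,0,0,0,1,0,0,0,0,0,0,1]
}}

```text
clock: 21.8
tool_pos: [0.618, -0.0528, 0.0208]
orientation: [0.519, 0.479, 0.528, -0.471]
contact_force: [0.2, -4.0, -1.4]
gripper_width: 0.0192
```

Call:
{"api": "drive_tool", "payload": {
  "motion": [0,0,-0.007,0,0,0,1,0,0,0,0,0,0,1]
}}

```text
clock: 22.0
tool_pos: [0.6179, -0.0524, 0.0208]
orientation: [0.519, 0.479, 0.528, -0.471]
contact_force: [0.8, -4.7, -1.5]
gripper_width: 0.0192
```

Call:
{"api": "drive_tool", "payload": {
  "motion": [0,0,-0.005,0,0,0,1,0,0,0,0,0,0,1]
}}

```text
clock: 22.2
tool_pos: [0.6179, -0.0522, 0.0208]
orientation: [0.519, 0.479, 0.528, -0.471]
contact_force: [0.0, -6.2, -1.0]
gripper_width: 0.0194
```

Call:
{"api": "drive_tool", "payload": {
  "motion": [0,0,-0.005,0,0,0,1,0,0,0,0,0,0,1,0,0,0,0,0,0,1,0,0,0,0,0,0,1]
}}

```text
clock: 22.6
tool_pos: [0.6179, -0.052, 0.0209]
orientation: [0.519, 0.479, 0.528, -0.471]
contact_force: [-0.6, -6.8, -2.6]
gripper_width: 0.0193
```

```bash
python3 chk.py 19 .02|head -4; python3 - <<'E'
from h import *
im=cv2.imread('pics/s19.png'); a=cv2.resize(im[235:290,280:360],None,fx=6,fy=6,interpolation=cv2.INTER_CUBIC)
w=cv2.imread('pics/w19.png'); b=cv2.resize(w[0:210,245:395],None,fx=2,fy=2)
A=np.zeros((430,800,3),np.uint8);A[:a.shape[0],:a.shape[1]]=a;A[:b.shape[0],490:790]=b;cv2.imwrite('pics/c19b.png',A)
f=[]
for i in range(4): bot.read_camera('wrist'); f.append(bot.get_state()['contact_force'])
print(np.mean(f,0))
E
```

```text
[ 0.6179 -0.052   0.0209] [-0.6348 -6.8082 -2.6112] 22.6 95.52908603473736
tcp trough -0.025496642232789336 -0.0013507967312849187
O [0.6129 0.0072 0.0559] tip [0.5985 0.1565 0.0558] uz -0.0010480377754751554
s [[ 0.02 -6.9   1.    7.9  -2.95]]
[ 0.3848 -6.3837 -2.1687]
```

View pics/c19b.png

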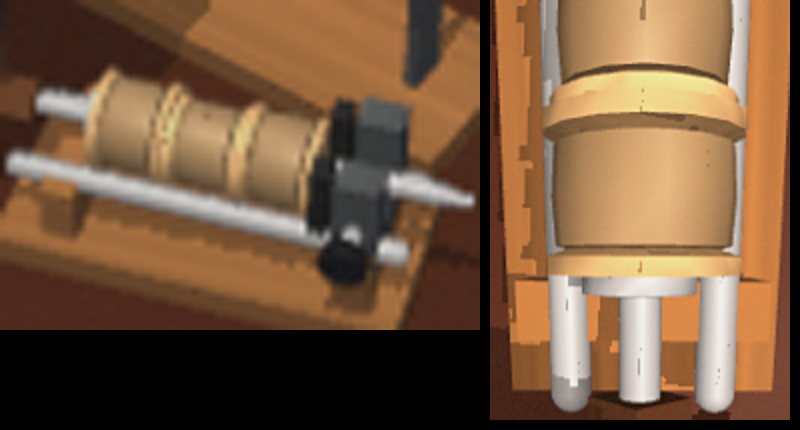

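Packed snug: no visible gaps, about 6.5 N on the pads, held for 0.3 s and more. I'll back off 1.5 mm and lift with a slight tip-up pitch.

Call:
{"api": "drive_tool", "payload": {
  "motion": [0,0,0.008,0,0,0,1,0,0,0.008,0,0,0,1,-0.01,0,0,0,0.002,0,1,-0.015,0,0,0,0.003,0,1,-0.02,0,0,0,0.003,0,1,-0.03,0,0,0,0.003,0,1,-0.04,0,0,0,0,0,1,-0.04,0,0,0,0,0,1,0,0,0,0,0,0,1,0,0,0,0,0,0,1]
}}

```text
clock: 23.95
tool_pos: [0.6181, -0.0523, 0.0364]
orientation: [0.515, 0.483, 0.533, -0.466]
contact_force: [0.4, -4.2, -3.5]
gripper_width: 0.0194
```

```bash
python3 chk.py 20 .02|head -4; python3 - <<'E'
from h import *
print(bot.get_state()['gripper_width'])
im=cv2.imread('pics/s20.png'); a=cv2.resize(im[225:290,270:360],None,fx=5.5,fy=5.5,interpolation=cv2.INTER_CUBIC)
w=cv2.imread('pics/w20.png'); b=cv2.resize(w[0:210,245:395],None,fx=2,fy=2)
A=np.zeros((430,800,3),np.uint8);A[:a.shape[0],:a.shape[1]]=a;A[:b.shape[0],500:800]=b;cv2.imwrite('pics/c20b.png',A)
E
```

```text
[ 0.6181 -0.0523  0.0364] [ 0.3855 -4.1712 -3.5186] 23.95 95.61054262170465
tcp trough -0.025797215198060088 -0.0011331700219082254
O [0.6131 0.0063 0.0726] tip [0.5985 0.1555 0.0753] uz 0.017938345097192557
s [[ 0.02  -4.75   3.7    8.45  -0.525]]
0.01927745464139871
```

View pics/c20b.png

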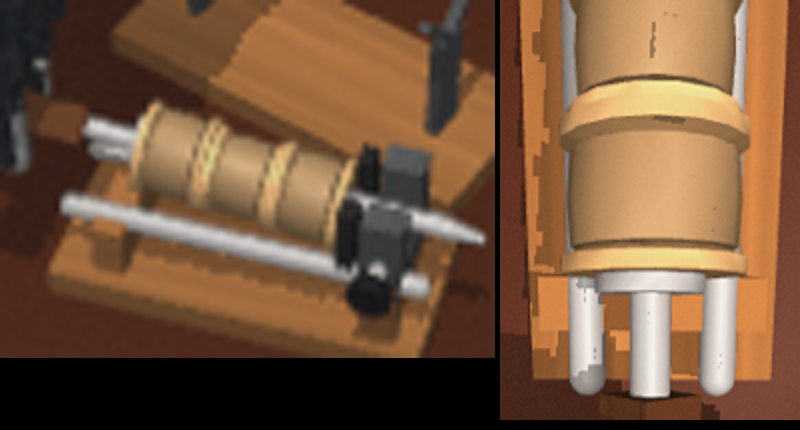

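Still pressing the pads by about 4 N. I'll back off 2.5 mm more, then continue up.

Call:
{"api": "drive_tool", "payload": {
  "motion": [0,0,0.01,0,0,0,1,0,0,0.015,0,0,0,1,-0.03,0,0,0,0,0,1,-0.05,0,0,0,0,0,1,-0.08,0,0,0,0,0,1,-0.1,0,0,0,0,0,1,-0.12,0,0,0,0,0,1,-0.12,0,0,0,0,0,1,-0.12,0,0,0,0,0,1,-0.08,0,0,0,0,0,1,0,0,0,0,0,0,1,0,0,0,0,0,0,1,0,0,0,0,0,0,1,0,0,0,0,0,0,1]
}}

```text
clock: 25.5
tool_pos: [0.6181, -0.0574, 0.1055]
orientation: [0.514, 0.483, 0.533, -0.467]
contact_force: [-0.4, -0.4, -2.3]
gripper_width: 0.0194
```

```bash
python3 chk.py 21 .1,.12,.13|head -8; python3 - <<'E'
from h import *
print(bot.get_state()['gripper_width'])
im=cv2.imread('pics/s21.png'); a=cv2.resize(im[190:290,270:360],None,fx=5.5,fy=4.3,interpolation=cv2.INTER_CUBIC)
w=cv2.imread('pics/w21.png'); b=cv2.resize(w[0:210,245:395],None,fx=2,fy=2)
A=np.zeros((430,800,3),np.uint8);A[:a.shape[0],:a.shape[1]]=a;A[:b.shape[0],500:800]=b;cv2.imwrite('pics/c21b.png',A)
E
```

```text
[ 0.6181 -0.0574  0.1055] [-0.3655 -0.4024 -2.2881] 25.5 95.59553124441572
tcp trough -0.03085909937999689 -0.001651950018810386
O [0.6132 0.0012 0.1416] tip [0.5985 0.1504 0.1443] uz 0.01797194238514843
s [[ 0.1    0.55   4.75   4.2    2.65 ]
 [ 0.12   0.75   5.1    4.35   2.925]
 [ 0.13  -8.6    5.6   14.2   -1.5  ]]
t [[ 0.1  -5.35  2.75  8.1  -1.3 ]
 [ 0.12 -4.95  1.95  6.9  -1.5 ]
0.019532045099508434
```

View pics/c21b.png

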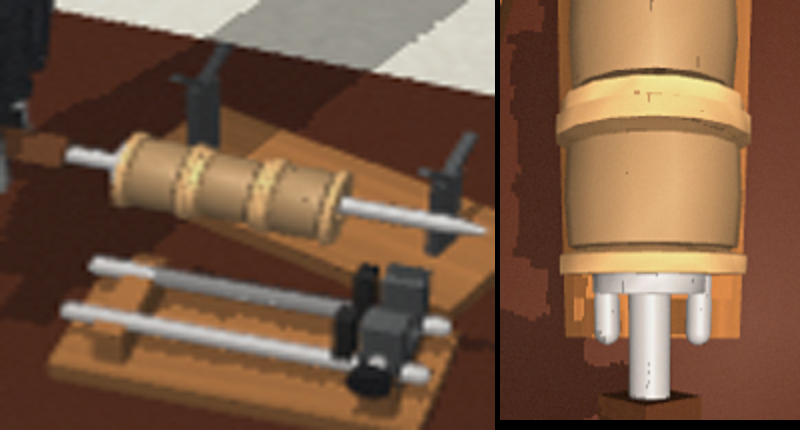

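The stack is lifted. The bar has drooped about 2–3° in the grip, so I'll pitch it up about 3° and re-measure.

Call:
{"api": "drive_tool", "payload": {
  "motion": [0,0,0,0,0.012,0,1,0,0,0,0,0.012,0,1,0,0,0,0,0.01,0,1,0,0,0,0,0,0,1,0,0,0,0,0,0,1]
}}

```text
clock: 26.15
tool_pos: [0.6184, -0.058, 0.1061]
orientation: [0.5, 0.496, 0.546, -0.454]
contact_force: [0.4, 0.3, -2.4]
gripper_width: 0.0197
```

```bash
cat > fit.py <<'E'
from rod import *; import sys
n=sys.argv[1]; xn=[-.02,-.015,-.009]; xt=[.102,.108,.115,.122,.13]
p,Rt,s=pose();T=Rt.as_matrix();print(p,s['contact_force'],s['clock'])
save('scene',f's{n}.png');save('wrist',f'w{n}.png')
S=cv2.imread(f'pics/s{n}.png');W=cv2.imread(f'pics/w{n}.png')
# fit pitch about grip (rel tool) and height h from scene; lateral from wrist neck
from scipy.optimize import least_squares
best=None
pit,h,yo=-3.0,.0351,.0008
for it in range(6):
    u=R.from_rotvec(T[:,1]*np.radians(pit)).apply(-T[:,2]); O=p-T[:,0]*h+T[:,1]*yo+u*.06
    r=rodres2(S,O,u,xn+xt,K=6); 
    q=proj('scene',[O,O+[0,0,.001]]); k=.305
    A=np.c_[np.ones(len(r)),r[:,0]+.06]
    ok=(r[:,3]>2.5)&(r[:,3]<6.5)
    if it==5: print(r)
    c=np.linalg.lstsq(A[ok],r[ok,4]/k/1000,rcond=None)[0]
    h-=c[0]*.8; pit-=np.degrees(c[1])*.8
wn=rodres2(W,O,u,[-.02,-.012],'wrist',p,Rt,20)[:,4].mean()
print('pitch rel tool',pit,'h',h,'u',u,'O',O,'tip',O+u*.15,'yaw',np.degrees(np.arctan2(u[1],u[0])),'wrist neck px',wn)
E
python3 fit.py 22; python3 - <<'E'
from h import *
im=cv2.imread('pics/s22.png'); a=cv2.resize(im[190:290,270:360],None,fx=5.5,fy=5.5,interpolation=cv2.INTER_CUBIC)
cv2.imwrite('pics/c22.png',a)
E
```

```text
[ 0.6184 -0.058   0.1061] [ 0.4339  0.2576 -2.4107] 26.15
[[-0.02  -2.5    2.55   5.05   0.025]
 [-0.015 -2.5    2.55   5.05   0.025]
 [-0.009 -2.7    2.65   5.35  -0.025]
 [ 0.102 -2.1    2.15   4.25   0.025]
 [ 0.108 -2.15   2.1    4.25  -0.025]
 [ 0.115 -2.15   2.1    4.25  -0.025]
 [ 0.122 -2.2    2.15   4.35  -0.025]
 [ 0.13  -2.25   2.3    4.55   0.025]]
pitch rel tool -3.9420582459868836 h 0.03504262628443379 u [-0.0965  0.9951  0.0197] O [ 0.6137 -0.0013  0.1422] tip [0.5993 0.148  0.1452] yaw 95.53924127664096 wrist neck px -0.3124999999997202
```

View pics/c22.png

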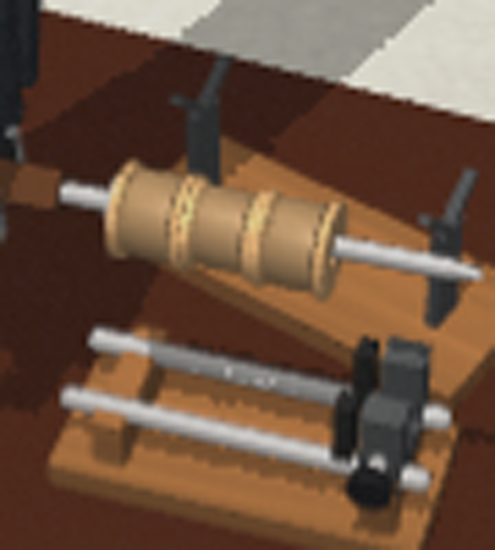

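The fit is good to 0.03 px: the bar is 1.1° tip-up, its origin at (0.614,−0.001,0.142), and all three spools hang against the collar. Next I'll plan the move above the stand.

```bash
python3 - <<'E'
from h import *
p,Rt,_=pose()
O=np.array([.6137,-.0013,.1422]); Bt=np.array([.4785,-.0142,.1422])
Rz=R.from_rotvec([0,0,np.radians(77.25-95.54)])
plan(Bt+Rz.apply(p-O),Rz*Rt,14)
E
```

```text
total local rot deg [18.2179 -0.0016  1.6223] per row share [ 0.0145 -0.      0.0013]
[[ 0.    -0.11  -0.002  0.014 -0.     0.001]
 [-0.    -0.11   0.     0.014 -0.     0.001]
 [-0.    -0.11   0.003  0.014 -0.     0.001]
 [-0.    -0.11   0.005  0.014 -0.     0.001]
 [-0.001 -0.109  0.008  0.014 -0.     0.001]
 [-0.001 -0.109  0.01   0.014 -0.     0.001]
 [-0.001 -0.109  0.012  0.014 -0.     0.001]
 [-0.001 -0.109  0.015  0.014 -0.     0.001]
 [-0.002 -0.108  0.017  0.014 -0.     0.001]
 [-0.002 -0.108  0.02   0.014 -0.     0.001]
 [-0.002 -0.107  0.022  0.014 -0.     0.001]
 [-0.002 -0.107  0.025  0.014 -0.     0.001]
 [-0.002 -0.106  0.027  0.014 -0.     0.001]
 [-0.003 -0.106  0.03   0.014 -0.     0.001]]
```

Call:
{"api": "drive_tool", "payload": {
  "motion": [0,-0.06,-0.002,0.008,0,0.0007,1,0,-0.11,0,0.0145,0,0.0013,1,0,-0.11,0,0.0145,0,0.0013,1,0,-0.11,0.003,0.0145,0,0.0013,1,0,-0.11,0.005,0.0145,0,0.0013,1,-0.001,-0.109,0.008,0.0145,0,0.0013,1,-0.001,-0.109,0.01,0.0145,0,0.0013,1,-0.001,-0.109,0.012,0.0145,0,0.0013,1,-0.001,-0.109,0.015,0.0145,0,0.0013,1,-0.002,-0.108,0.017,0.0145,0,0.0013,1,-0.002,-0.108,0.02,0.0145,0,0.0013,1,-0.002,-0.107,0.022,0.0145,0,0.0013,1,-0.002,-0.107,0.025,0.0145,0,0.0013,1,-0.002,-0.106,0.027,0.0145,0,0.0013,1,-0.003,-0.055,0.03,0.007,0,0.0006,1,0,0,0,0,0,0,1,0,0,0,0,0,0,1,0,0,0,0,0,0,1]
}}

```text
clock: 28.05
tool_pos: [0.4647, -0.0687, 0.1062]
orientation: [0.421, 0.577, 0.46, -0.527]
contact_force: [0.4, -0.5, -2.9]
gripper_width: 0.019
```

```bash
python3 fit.py 23; python3 - <<'E'
from h import *
im=cv2.imread('pics/s23.png'); a=cv2.resize(im[170:270,270:375],None,fx=5,fy=5,interpolation=cv2.INTER_CUBIC)
cv2.imwrite('pics/c23.png',a)
E
```

```text
[ 0.4647 -0.0687  0.1062] [ 0.4278 -0.4538 -2.9106] 28.05
[[-0.02  -1.25   2.1    3.35   0.425]
 [-0.015 -1.25   2.4    3.65   0.575]
 [-0.009 -3.1    0.6    3.7   -1.25 ]
 [ 0.102 -2.2    3.1    5.3    0.45 ]
 [ 0.108 -2.25   3.     5.25   0.375]
 [ 0.115 -2.25   2.45   4.7    0.1  ]
 [ 0.122 -2.6    2.     4.6   -0.3  ]
 [ 0.13  -2.4    1.55   3.95  -0.425]]
pitch rel tool -5.127420296942558 h 0.03731804158127621 u [ 0.2211  0.9753 -0.0004] O [ 0.478  -0.0136  0.1433] tip [0.5112 0.1327 0.1432] yaw 77.22850051986097 wrist neck px -0.4499999999997222
```

View pics/c23.png

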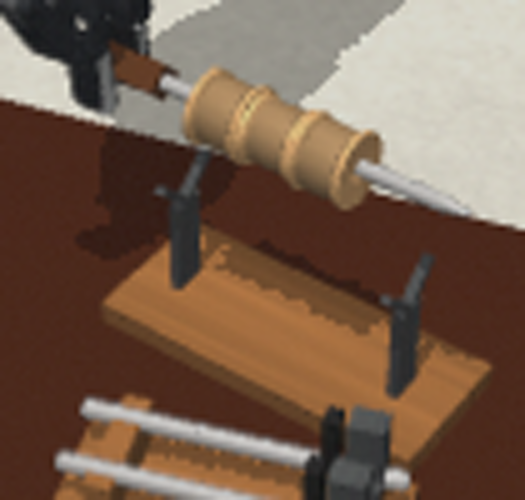

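View pics/w23.png

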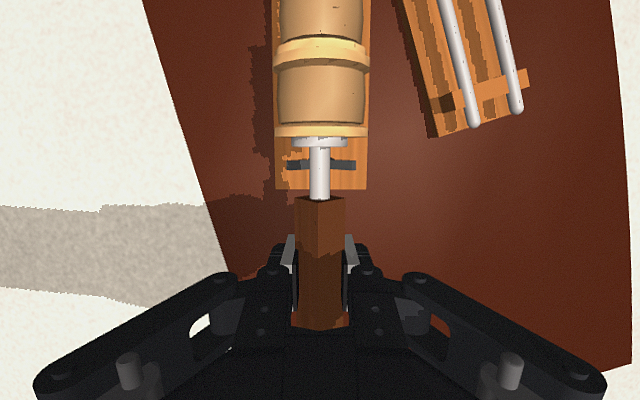

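```bash
python3 - <<'E'
from h import *
p,Rt,_=pose();T=Rt.as_matrix()
for pit in(-3.94,-4.5,-5.1):
    u=R.from_rotvec(T[:,1]*np.radians(pit)).apply(-T[:,2]); O=p-T[:,0]*.03504+T[:,1]*.0007+u*.06
    print(pit,O,u,O+u*.15,proj('scene',[O+u*.15,O+u*.1,O-u*.015])); 
    B=np.array([.4785,-.0142,.08]);ub=np.array([np.cos(np.radians(77.25)),np.sin(np.radians(77.25)),0]);l=np.array([ub[1],-ub[0],0])
    print('in stand: x',(O-B)@ub,'y',(O-B)@l,'tip',(O+u*.15-B)@l)
plan(p-[0,0,.04],Rt,1)
E
```

```text
-3.94 [ 0.4778 -0.0134  0.1421] [0.2211 0.9751 0.0199] [0.5109 0.1328 0.1451] [[363.0172 212.3256]
 [344.8272 204.3665]
 [305.609  187.2088]]
in stand: x 0.0006113284468169902 y -0.0008764825650473849 tip -0.0008095053066317289
-4.5 [ 0.4778 -0.0134  0.1416] [0.2211 0.9752 0.0101] [0.511  0.1329 0.1431] [[362.9713 212.9872]
 [344.8099 204.8682]
 [305.614  187.348 ]]
in stand: x 0.0006201127868097609 y -0.0008762358856819615 tip -0.0008086419288527721
-5.1 [ 0.4778 -0.0134  0.1409] [ 0.2211  0.9752 -0.0004] [0.511  0.1329 0.1409] [[362.914  213.6906]
 [344.7852 205.4021]
 [305.6179 187.4964]]
in stand: x 0.0006231645321210069 y -0.0008759744531259779 tip -0.0008077269149067793
total local rot deg [0. 0. 0.] per row share [0. 0. 0.]
(array([ 0.398, -0.   ,  0.035,  0.   ,  0.   ,  0.   ]), 'x', 1)
```

The tip pixel, at about (363,212), matches the earlier in-hand model, so the bar is centred over the stand within 1 mm. I'll lower 54 mm while levelling most of the pitch.

Call:
{"api": "drive_tool", "payload": {
  "motion": [0.05,0.004,0.004,0,-0.002,0,1,0.1,0.004,0.009,0,-0.002,0,1,0.1,0,0.009,0,-0.002,0,1,0.1,0,0.008,0,-0.002,0,1,0.1,0,0.008,0,0,0,1,0.06,0,0.004,0,0,0,1,0.03,0,0.002,0,0,0,1,0,0,0,0,0,0,1,0,0,0,0,0,0,1,0,0,0,0,0,0,1]
}}

```text
clock: 29.15
tool_pos: [0.4652, -0.069, 0.0523]
orientation: [0.424, 0.574, 0.457, -0.531]
contact_force: [0.3, -0.2, -2.3]
gripper_width: 0.0196
```

```bash
python3 - <<'E'
from h import *
p,Rt,s=pose();T=Rt.as_matrix();print(p,s['contact_force'],s['clock'])
pit=-3.94
u=R.from_rotvec(T[:,1]*np.radians(pit)).apply(-T[:,2]); O=p-T[:,0]*.03504+T[:,1]*.0007+u*.06
print(O,u,O+u*.15)
B=np.array([.4785,-.0142,.08]);ub=np.array([np.cos(np.radians(77.25)),np.sin(np.radians(77.25)),0]);l=np.array([ub[1],-ub[0],0])
print('in stand: x',(O-B)@ub,'y',(O-B)@l,'tip',(O+u*.15-B)@l)
im=save('scene','s24.png')[:,:,::-1].copy()
a=cv2.resize(im[170:270,270:375],None,fx=5,fy=5,interpolation=cv2.INTER_CUBIC)
for q in proj('scene',[O-u*.015,O+u*.15]): cv2.circle(a,tuple(np.int32((q-[270,170]+.5)*5)),2,(0,255,0),-1)
cv2.imwrite('pics/c24.png',a)
E
```

```text
[ 0.4652 -0.069   0.0523] [ 0.2677 -0.2415 -2.2514] 29.15
[ 0.4786 -0.0133  0.0877] [0.2215 0.9751 0.0077] [0.5118 0.133  0.0888]
in stand: x 0.0009245349500535842 y -0.00012199348547841959 tip 9.70515842553329e-06
```

View pics/c24.png

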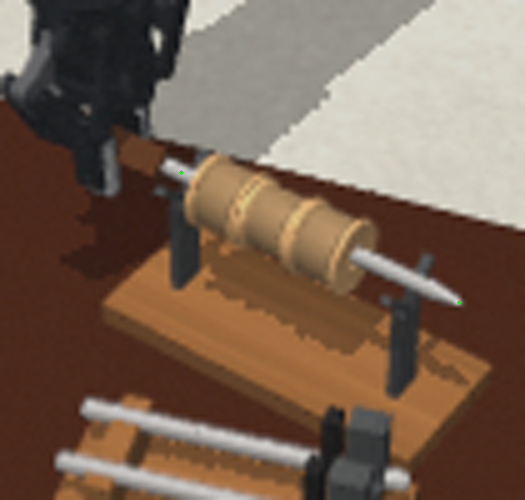

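Aligned over both V's and 7.7 mm above rest. I'll lower gently.

Call:
{"api": "drive_tool", "payload": {
  "motion": [0.015,0,0.001,0,0,0,1,0.015,0,0.001,0,0,0,1,0.015,0,0.001,0,-0.001,0,1,0.012,0,0.001,0,-0.001,0,1,0.01,0,0,0,-0.001,0,1,0,0,0,0,0,0,1,0,0,0,0,0,0,1]
}}

```text
clock: 29.9
tool_pos: [0.465, -0.0689, 0.0452]
orientation: [0.425, 0.572, 0.457, -0.532]
contact_force: [0.3, -0.0, -1.7]
gripper_width: 0.0194
```

Call:
{"api": "drive_tool", "payload": {
  "motion": [0.007,0,0,0,0,0,1,0,0,0,0,0,0,1]
}}

```text
clock: 30.1
tool_pos: [0.4652, -0.0689, 0.0446]
orientation: [0.425, 0.572, 0.456, -0.532]
contact_force: [0.2, -0.2, -0.3]
gripper_width: 0.0194
```

Call:
{"api": "drive_tool", "payload": {
  "motion": [0.006,0,0,0,0,0,1,0,0,0,0,0,0,1]
}}

```text
clock: 30.3
tool_pos: [0.4652, -0.0688, 0.044]
orientation: [0.425, 0.572, 0.456, -0.532]
contact_force: [0.6, -0.5, 0.2]
gripper_width: 0.0195
```

Call:
{"api": "drive_tool", "payload": {
  "motion": [0.005,0,0,0,0,0,1,0,0,0,0,0,0,1]
}}

```text
clock: 30.5
tool_pos: [0.4652, -0.0688, 0.0435]
orientation: [0.425, 0.572, 0.456, -0.532]
contact_force: [1.0, -1.0, 2.0]
gripper_width: 0.0195
```

```bash
python3 - <<'E'
from h import *
p,Rt,s=pose();T=Rt.as_matrix();print(p,s['contact_force'],s['clock'])
im=save('scene','s25.png')[:,:,::-1].copy()
a=cv2.resize(im[170:270,270:375],None,fx=5,fy=5,interpolation=cv2.INTER_CUBIC)
B=np.array([.4785,-.0142,.08]);ub=np.array([np.cos(np.radians(77.25)),np.sin(np.radians(77.25)),0])
for q in proj('scene',[B-ub*.015,B+ub*.15]): cv2.circle(a,tuple(np.int32((q-[270,170]+.5)*5)),2,(0,255,0),-1)
cv2.imwrite('pics/c25.png',a)
E
```

```text
[ 0.4652 -0.0688  0.0435] [ 0.9673 -1.0107  2.0109] 30.5
```

View pics/c25.png

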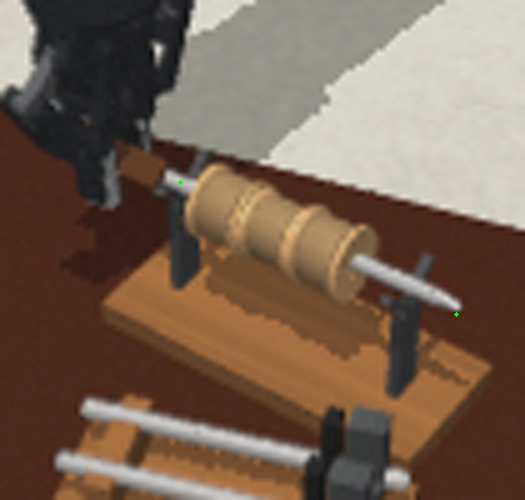

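The neck is seated but the tip is still about 5 mm high, around (460,305) against the expected (456,314). I'll pitch down about 2° while raising the handle end slightly.

Call:
{"api": "drive_tool", "payload": {
  "motion": [-0.006,0,0.003,0,-0.005,0,1,-0.004,0,0.003,0,-0.005,0,1,-0.004,0,0.003,0,-0.005,0,1,-0.004,0,0.003,0,-0.004,0,1,0,0,0,0,0,0,1,0,0,0,0,0,0,1]
}}

```text
clock: 31.15
tool_pos: [0.4648, -0.0699, 0.0452]
orientation: [0.432, 0.564, 0.45, -0.541]
contact_force: [2.6, 0.1, 1.3]
gripper_width: 0.0194
```

```bash
python3 - <<'E'
from h import *
p,Rt,s=pose();T=Rt.as_matrix();print(p,s['contact_force'],s['clock'])
im=save('scene','s26.png')[:,:,::-1].copy()
a=cv2.resize(im[170:270,270:375],None,fx=5,fy=5,interpolation=cv2.INTER_CUBIC)
B=np.array([.4785,-.0142,.08]);ub=np.array([np.cos(np.radians(77.25)),np.sin(np.radians(77.25)),0])
for q in proj('scene',[B-ub*.015,B+ub*.15]): cv2.circle(a,tuple(np.int32((q-[270,170]+.5)*5)),2,(0,255,0),-1)
cv2.imwrite('pics/c26.png',a)
E
```

```text
[ 0.4648 -0.0699  0.0452] [2.5573 0.1292 1.2517] 31.15
```

View pics/c26.png

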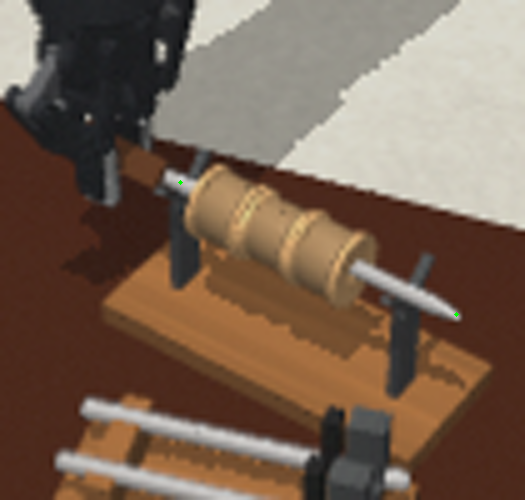

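The bar lies on the expected line. Now release and retreat straight up.

Call:
{"api": "drive_tool", "payload": {
  "motion": [0,0,0,0,0,0,-0.2,0,0,0,0,0,0,-0.2,0,0,0,0,0,0,-0.2,0,0,0,0,0,0,-0.2,0,0,0,0,0,0,-0.2]
}}

```text
clock: 31.7
tool_pos: [0.4644, -0.07, 0.045]
orientation: [0.432, 0.564, 0.45, -0.541]
contact_force: [0.0, -0.4, 0.0]
gripper_width: 0.0512
```

```bash
python3 - <<'E'
from h import *
s=bot.get_state();print(s['gripper_width'],s['contact_force'])
save('wrist','w27.png')
E
```

```text
0.05120744539249054 [ 0.018  -0.4013  0.0068]
```

View pics/w27.png

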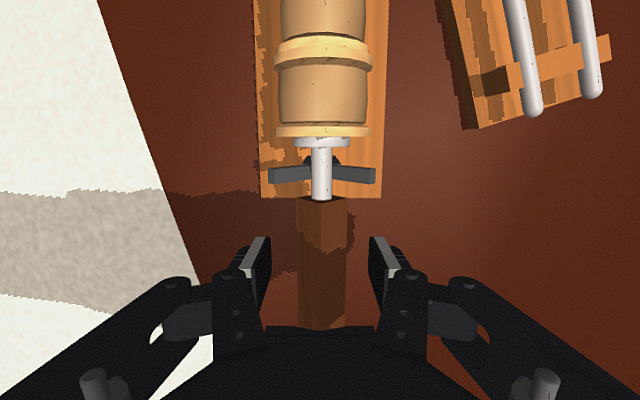

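The fingers are clear of the handle on both sides. Retreat up.

Call:
{"api": "drive_tool", "payload": {
  "motion": [-0.1,0,0,0,0,0,-0.2,-0.2,0,0,0,0,0,-0.2,-0.3,0,0,0,0,0,-0.2,-0.3,0,0,0,0,0,-0.2,-0.3,0,0,0,0,0,-0.2,-0.1,0,0,0,0,0,-0.2,0,0,0,0,0,0,-0.2,0,0,0,0,0,0,-0.2,0,0,0,0,0,0,-0.2]
}}

```text
clock: 32.65
tool_pos: [0.4626, -0.0751, 0.1739]
orientation: [0.432, 0.563, 0.451, -0.542]
contact_force: [0.9, 0.2, 0.4]
gripper_width: 0.0511
```

```bash
python3 - <<'E'
from rod import *
p,Rt,s=pose();print(p,s['clock'])
im=save('scene','s28.png')[:,:,::-1].copy();w=save('wrist','w28.png')[:,:,::-1]
B=np.array([.4785,-.0142,.08]);ub=np.array([np.cos(np.radians(77.25)),np.sin(np.radians(77.25)),0])
print(rodres2(im,B,ub,[.1,.108,.126,.132]))
print(rodres2(w.copy(),B,ub,[-.02,-.01],'wrist',p,Rt))
a=cv2.resize(im[170:270,270:375],None,fx=4.6,fy=4.6,interpolation=cv2.INTER_CUBIC)
for q in proj('scene',[B-ub*.015,B,B+ub*.15]): cv2.circle(a,tuple(np.int32((q-[270,170]+.5)*4.6)),1,(0,255,0),-1)
b=cv2.resize(w[0:300,235:400],None,fx=1.5,fy=1.5)
for q in proj('wrist',[B,B-ub*.015],p,Rt): cv2.circle(b,tuple(np.int32((q-[235,0]+.5)*1.5)),2,(0,255,0),-1)
A=np.zeros((470,760,3),np.uint8);A[:a.shape[0],:a.shape[1]]=a;A[:b.shape[0],490:490+b.shape[1]]=b;cv2.imwrite('pics/c28.png',A)
for q in ('bar','bar_tip','stand'):
  print(q,[(np.round(d['centre'],4).tolist(),round(d['conf'],2)) for d in bot.mark_of(q,'scene')])
E
```

```text
[ 0.4626 -0.0751  0.1739] 32.65
[[ 0.1   -2.15   2.3    4.45   0.075]
 [ 0.108 -2.05   2.3    4.35   0.125]
 [ 0.126 -8.05   7.9   15.95  -0.075]
 [ 0.132 -2.15   2.2    4.35   0.025]]
[[-0.02 -4.9   5.3  10.2   0.2 ]
 [-0.01 -1.15  8.25  9.4   3.55]]
bar [([0.6087, 0.3021, -0.0048], 0.72), ([0.4782, -0.0069, 0.0772], 0.7), ([0.2211, 0.3552, 0.0101], 0.68), ([0.2554, -0.2602, 0.01], 0.42)]
bar_tip [([0.5116, 0.1353, 0.0797], 0.68), ([0.0757, 0.3612, 0.0041], 0.57)]
stand [([0.4786, -0.0125, -0.0019], 0.62)]
```

View pics/c28.png

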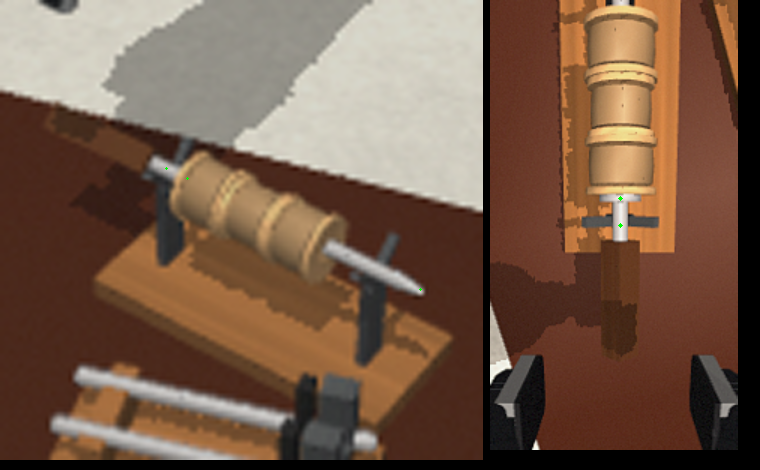

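The bar lies on its original line in both forks, the residual is at most 0.1 px, and three spools hang between collar and far fork. The gripper is clear, so I'm handing in.

```bash
python3 - <<'E'
from h import *
a=bot.read_camera('scene').astype(int); s=cv2.imread('pics/s28.png')[:,:,::-1].astype(int)
print(np.abs(a-s)[190:260,290:370].mean(),bot.get_state()['clock'])
print(bot.sign_off())
E
```

```text
0.7504166666666666 32.95
the job is handed in; nothing more can be done
None
```

The job is handed in at about 33 s of the 61 s allowed. The bar is back in both forks of the stand, and the three spools hang between the collar and the far fork. `sign_off` gave no verdict.

**What I did:**
1. I took the bar by its handle and threaded all three spools with almost no measured force.
2. I pushed to about 6.5 N on the pads, with no gaps visible, and held it for more than 0.3 s.
3. I backed off, lifted the stack clear of the trough, laid the bar in the forks and released it.

**Last checks:**
- **Bar position:** in the scene camera the bar lay within about 0.1 px (roughly 0.3 mm) of its original line. One sample, at the far fork, was too noisy to use.
- **At rest:** two pictures 0.3 s apart barely differed, and the gripper was about 0.1 m above the bar with its fingers open.
- **Bystanders:** the planned path kept well away from the jars and hammer, but I did not measure them again at the end.

**What went wrong or disagreed:**
- **First grasp missed:** the fingers closed on top of the handle, tipping the bar briefly and rolling it in the forks. Both cameras showed the fingertips 10–17 mm behind the TCP, although `bot.tips_ahead` says 14 mm ahead. I grasped again about 30 mm lower.
- **Handle held slightly rolled:** the second grip read about 19 mm wide instead of 16, and the bar drooped about 3° when the stack came up. I corrected the pitch from camera fits.
- **Network estimate off:** in the last picture the network put the bar's origin about 7 mm along from the collar position I measured. The picture itself showed the collar where expected.

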